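Seat and lock a rail in the cut-off jig by touch

ROBOT

A 6-joint arm with a two-finger parallel gripper is mounted at the origin on a cart in front of the work surface, level with it; the furniture and walls round the work are solid. World frame = base frame: x ahead of the robot, y to its left, z up, the work surface at z = 0. Lengths are in mm, angles in rad, forces in N, time in s.
With the tool pointing down it reaches from about 325 to 750 mm from the base axis. Payload 7.6 kg.
Tool frame: the origin (TCP) lies midway between the tips of the shut fingers; the grasp point (between the pads) lies env.grip_depth behind it (env.grip_depth is the distance from the TCP to the grasp point, in mm); z points along the fingers, x is the direction in which the jaws open and shut, and the axes are right-handed (so a half turn about z gives the same grasp; the last joint's range is limited). The gripper opens to 85 mm and grips with 20 to 120 N. Pads are 22 mm wide; open, the fingers measure 114 mm over their backs; the gripper's body (76 mm by 85 mm) begins 54 mm behind the grasp point. The pads swing forward as they close: fully open they stand 13 mm farther back than shut.
Start: joints at [1.048, 0.052, 1.401, -0, 1.689, -0.07], TCP at [229.669, 472.124, 194.923] pointing down, gripper open.
Joint ranges: [-2.9, 2.9], [-0.91, 2.17], [0.12, 2.37], [-1.06, 4.2], [0.26, 2.73], [-2.93, 2.93]. Speed limits (rad/s): [2.57, 2.57, 3.01, 3.14, 3.14, 3.14].

INTERFACE

Orientations are given as a rotation vector (axis times angle).
In Python, from bench import sensors, eyes, ticket, env gives the robot as it stands.
- The arm moves only by the tool step_arm, never from a script. Its argument "targets" is a list of rows, each a list of 6 numbers: the shift along the tool's x, y, z in m, then the turn, a rotation vector about the tool's x, y, z in units of 8 degrees (1.0 is 8 degrees). A call has 1 to 5 rows; each row shifts and turns the commanded pose from where the row before left it, along the tool's axes as they then stand; what a row does not reach is not made up. A row lasts 1/10 s, in which the tool goes at most 50 mm and 8.59 degrees, less where a joint would pass 70% of its speed; a pose out of reach is approached as far as the arm can. A call is refused whole if a number of a shift passes 0.05 or a number of a turn 1, either way. A call with a gripper value outside its range is refused whole. "claw" is the opening, from -1 (shut) to 1 (fully open), so that 0 is half open, set as the call begins (left out, the last holds). The fingers move at their own pace and stop on an object; the grip force is fixed at half the most. Time passes only in rows, so rows that do not move let the fingers close. It gives the time, the measured TCP pose, the force and the opening at its end, in the units of the state.
- sensors.get_obs(): the state, without advancing time (a new reading comes with each control period).
- eyes.get_image(name): name is "scene" or "top" or "wrist"; returns the picture (400x640x3 uint8, red, green, blue); there is no depth.
- eyes.camera_info(name): a dict with "K" (3x3 intrinsics, pixels), "k1" (the pictures are not rectified: a ray, as slopes to the right and down, at radius r is drawn at 1 + k1 r^2 times it, then the intrinsics apply), "R" (3x3) and "t" (3): a world point X has camera coordinates R X + t; the wrist camera has in their place "hand_eye" (4x4, takes a point from camera to tool coordinates, whose origin is the TCP and whose axes are the tool frame's). Camera axes: x right, y down, z forward; pixel columns grow to the right and rows downward; lengths in mm; the calibration is good to about 2 mm. A picture is of the moment at which its call begins: read the wrist's pose just before it. camera_info takes no time and is no camera call.
- ticket.sign_off(): hands the job in, once; it reports no verdict.
The state is a dict: "clock": time; "qpos": joint angles; "joint_velocities": joint speeds; "joint_efforts": joint torques, N m; "eef_pos": TCP position; "eef_rot": TCP orientation; "ft_force": force on the tool from outside, world axes, zero at the start; "wrist_torque": the same for the moment, N m; "opening": finger opening in mm.
Only numpy, scipy, OpenCV 4.12 (cv2) and the standard library are available. Lean on these libraries where they do the work, as an engineer would, in place of code of your own. Each camera call takes 0.05 s, during which the arm holds its last target.

TASK

Get the pine rail ready for cutting in the cut-off jig, with light touches of the fingertips only: first push its near long side, around the middle, until the rail lies flat along the back fence, then push its free right-hand end until its other end meets the end stop, and last swing the cam lever round, away from the end stop, as far as it goes, so that the cam locks the rail. Never pick the rail up, and leave the other things on the bench alone.

Things in the scene. Friction and masses are not known exactly. Their poses are not given: they have to be found in the camera images.
- jig: Cut-off jig, screwed to the bench (does not move): plywood base 134 x 230 x 12 mm (x, y, z), origin at the centre of its underside, x from the near edge to the back fence, y along the fence to the end stop, z up. The rail slides on the base, 12 mm above the bench; seated, its origin is at x = 21, y = -20 mm here and 15 mm of it stick out over the base's right-hand (-y) edge.
- fence (a point): Middle of the near face of the back fence, a wooden bar along the jig's far edge with a thin saw kerf near its right end; at x = 39 mm in the jig's frame, 29 mm above the bench. The fence's top is 46 mm above the bench.
- end_stop (a point): Middle of the face that the rail's left end must meet, on the wooden end-stop block at the jig's left (+y) end; at y = 90 mm in the jig's frame, 25 mm above the bench. The block's top is 38 mm above the bench.
- rail: Loose pine rail, 36 x 220 x 20 mm (x, y, z), about 160 g, lying on the jig's waxed base (friction about 0.25); origin at the centre of its underside, y along its length. At the start it lies 5 to 8 mm short of the back fence, turned by up to 0.05 rad, and 24 to 45 mm short of the end stop.
- near_side (a point): Middle of the rail's near long side, 10 mm above the rail's underside.
- free_end (a point): Middle of the rail's free end face (its -y end, the right-hand one, away from the end stop), 10 mm above the rail's underside.
- cam (a joint): Angle (rad) of the wooden cam lever: 0 open, lever pointing from the pivot to the jig's -x; it grows anticlockwise seen from above, the lever swinging towards the jig's -y, to a stop at 1.658, where it lies nearly along the rail and the cam squeezes the rail to the fence. Starts at 0 to 0.2. It needs about 2 N at its end, up to about 8 N over the last part, and stays where it is left.
- pivot (a point): Centre of the cam's pivot bolt, at the top of the cam, 32 mm above the bench; in the jig's frame x = -36 mm, y = 45 mm. The cam is a disc of radius 26 mm, its centre 14 mm off the pivot, on the right (-y) of it when open; open, it stands clear of the rail. Closed, it presses the rail with some 20 N.
- lever_end (a point): Centre of the lever's round end (radius 11.5 mm), at its top, 88 mm from the pivot. The lever is a bar 18 mm wide and lies 13 to 33 mm above the bench.
- try_square: Bystander: steel try square, 128 x 80 x 10 mm, lying to the right of the jig.
- pencil: Bystander: pencil, 171 mm long, lying to the right on the near side.
- tape: Bystander: tape measure, 70 x 80 x 51 mm, at the left behind the jig.
- offcut: Bystander: short pine piece with a lap, 40 x 100 x 22 mm, at the left of the jig.

How it is judged:
By the outcome, as a careful person would: the job done as asked, in the order asked, and still so for the second after the job is handed in, with the robot touching nothing.
It also fails if it takes over 61 s, if anything falls off the work surface, if the arm or the gripper's body presses on something with over 40 N, if the wrist force passes 120 N, or if a joint passes its speed limit or range.

## Working session

There is one attempt and no reset: what is moved stays moved. The work goes in short steps, Python scripts to look and compute and a tool call to move; the robot and the scene stay as the last step left them, time stands still between calls to the robot, and variables do not carry over. Pictures are saved under pics/ and viewed, and the job is handed in when it is done.

Besides the shell and the picture viewer there is one more tool, called after "Call:" by a JSON object that holds its "method" and its "body", one argument or row to a line. step_arm: Moves the arm, as the interface text tells. Its arguments: {"type":"object","properties":{"targets":{"type":"array","items":{"type":"array","items":{"type":"number"}}},"claw":{"type":"number"}},"required":["targets"]}

```bash
ls; mkdir -p pics
python3 - <<'E'
from bench import sensors, eyes, env
import cv2
print(sensors.get_obs(), env.grip_depth)
for n in ["scene","top"]:
    im=eyes.get_image(n); cv2.imwrite(f"pics/{n}0.png",im[:,:,::-1]); 
for n in ["scene","top","wrist"]: print(n,eyes.camera_info(n))
E
```

```text
pics
{'clock': 0.0, 'qpos': array([ 1.04771437e+00,  5.28327450e-02,  1.40173124e+00, -1.27318902e-05,
        1.68861155e+00, -7.02879251e-02]), 'joint_velocities': array([ 5.67727570e-04,  5.12822765e-05,  1.13567452e-03, -6.93878959e-04,
        4.74022337e-04, -4.52813857e-04]), 'joint_efforts': array([ 8.07651704e-04, -3.81664324e+01, -3.60191023e+01,  1.66077677e-05,
        6.09282899e-03, -6.90677297e-06]), 'eef_pos': array([229.47210414, 471.79026582, 194.07129268]), 'eef_rot': array([ 2.66275706e+00,  1.66570872e+00, -2.18547500e-03]), 'ft_force': array([-0.00821303, -0.04113667, -0.1360406 ]), 'wrist_torque': array([-0.02071814, -0.10524158, -0.0207565 ]), 'opening': 85.71882508826874} 18.700000000000003
scene {'K': array([[492.7816149 ,   0.        , 325.34452602],
       [  0.        , 492.7816149 , 193.47375517],
       [  0.        ,   0.        ,   1.        ]]), 'k1': 0.025401131273768432, 'R': array([[ 0.69542148, -0.71854624, -0.00895858],
       [-0.55544927, -0.52958029, -0.64110905],
       [ 0.45592221,  0.45081705, -0.7673975 ]]), 't': array([-433.95727489,  3
[... 282 characters left out ...]
 [-0.98777096, -0.00988362, -0.15559837],
       [ 0.1556764 , -0.00768406, -0.98777822]]), 't': array([ -41.7269665 ,  599.26946895, 1087.55571363])}
wrist {'K': array([[289.52818844,   0.        , 315.19902331],
       [  0.        , 289.52818844, 200.76859446],
       [  0.        ,   0.        ,   1.        ]]), 'k1': -0.010575877744563426, 'hand_eye': array([[ 9.99998874e-01,  1.42480102e-03, -4.71180672e-04,
         2.61279457e-01],
       [-1.21608178e-03,  9.53342848e-01,  3.01887289e-01,
        -7.64724099e+01],
       [ 8.79326042e-04, -3.01886376e-01,  9.53343507e-01,
        -1.78548046e+02],
       [ 0.00000000e+00,  0.00000000e+00,  0.00000000e+00,
         1.00000000e+00]])}
```

View pics/scene0.png

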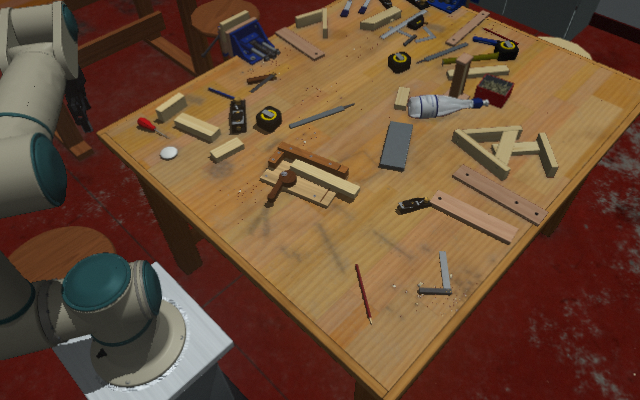

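View pics/top0.png

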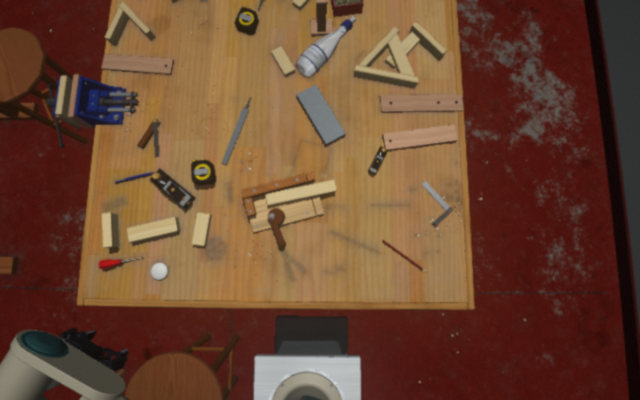

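The jig is near (285,203) in the top view. The fence is at the back, the end stop on the left at (249,207), and the lever points near to (281,245). I'll enlarge both views.

```bash
cat > h.py <<'E'
import numpy as np, cv2
from bench import sensors, eyes
from scipy.spatial.transform import Rotation as Rn
def cam(n,obs=None):
    c=eyes.camera_info(n); K=c["K"];k1=c["k1"]
    if n=="wrist":
        T=np.eye(4);T[:3,:3]=Rn.from_rotvec(obs["eef_rot"]).as_matrix();T[:3,3]=obs["eef_pos"]
        M=np.linalg.inv(T@c["hand_eye"]);return K,k1,M[:3,:3],M[:3,3]
    return K,k1,c["R"],c["t"]
def dist(k1): return np.array([k1,0,0,0,0.])
def ray(C,uv):
    K,k1,R,t=C
    p=cv2.undistortPoints(np.array(uv,float).reshape(-1,1,2),K,dist(k1)).reshape(-1,2)
    d=np.c_[p,np.ones(len(p))]@R
    return -R.T@t,d
def atz(C,uv,z):
    o,d=ray(C,uv); return o+d*((z-o[2])/d[:,2])[:,None]
def proj(C,X):
    K,k1,R,t=C
    return cv2.projectPoints(np.array(X,float).reshape(-1,1,3),cv2.Rodrigues(R)[0],t,K,dist(k1))[0].reshape(-1,2)
def crop(src,x0,y0,x1,y1,s,out):
    im=cv2.imread(src)[y0:y1,x0:x1]; cv2.imwrite(out,cv2.resize(im,None,fx=s,fy=s,interpolation=cv2.INTER_CUBIC))
E
python3 -c "
from h import *
crop('pics/top0.png',230,165,350,255,6,'pics/t0c.png')
crop('pics/scene0.png',250,130,370,220,6,'pics/s0c.png')"
```

```text
(no output)
```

View pics/t0c.png

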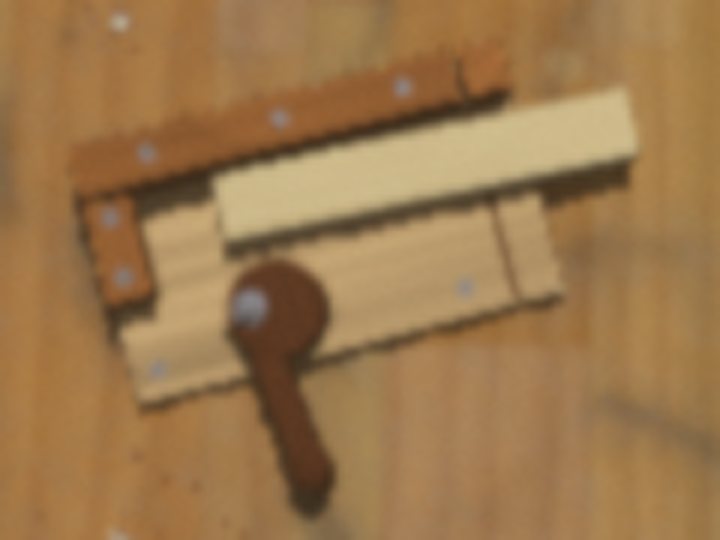

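View pics/s0c.png

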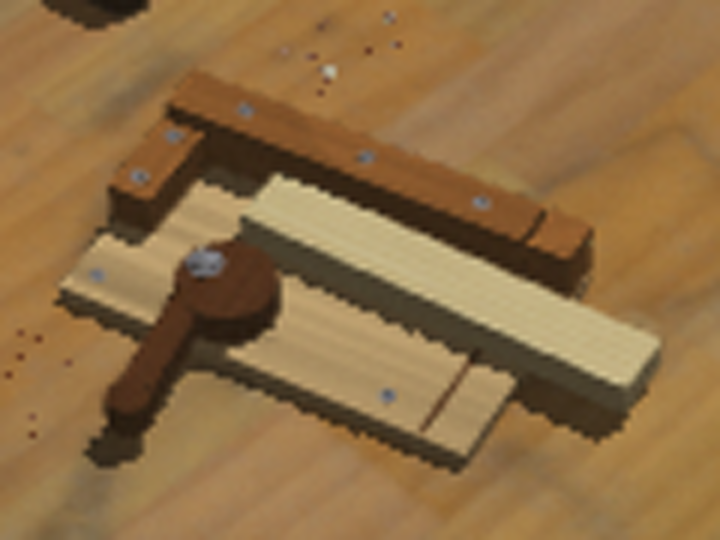

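```bash
cat > fit.py <<'E'
from h import *
from scipy.optimize import least_squares
T=cam("top");S=cam("scene")
tt=lambda u,v:(230+u/6,165+v/6); ss=lambda u,v:(250+u/6,130+v/6)
# triangulation check heights
def tri(a,b):
    o1,d1=ray(T,[a]);o2,d2=ray(S,[b])
    A=np.c_[d1[0],-d2[0]];s=np.linalg.lstsq(A,o2-o1,rcond=None)[0]
    p=o1+d1[0]*s[0];q=o2+d2[0]*s[1];return (p+q)/2,np.linalg.norm(p-q)
P={'fBL':((70,147),(193,72)),'fNL':((80,193),(168,105)),'fNR':((510,92),(585,262)),'bNL':((142,405),(62,290)),'bNR':((562,293),(460,460)),
'piv':((249,307),(207,262)),'lev':((315,475),(125,408)),'rLB':((212,178),(280,175)),'rLN':((227,243),(242,215)),'rRN':((635,157),(625,388)),'rRB':((625,88),(660,340))}
W={k:tri(tt(*a),ss(*b)) for k,(a,b) in P.items()}
for k,w in W.items(): print(k,w[0].round(1),round(w[1],1))
def pose(p,L):
    c,s=np.cos(p[2]),np.sin(p[2]);L=np.array(L,float)
    return np.c_[p[0]+c*L[:,0]-s*L[:,1],p[1]+s*L[:,0]+c*L[:,1],L[:,2]]
def fit(keys,L,p0):
    a=np.array([tt(*P[k][0]) for k in keys]);b=np.array([ss(*P[k][1]) for k in keys])
    f=lambda p:np.r_[(proj(T,pose(p,L))-a).ravel(),(proj(S,pose(p,L))-b).ravel()]
    r=least_squares(f,p0,x_scale=[10,10,.1],loss='soft_l1');print(keys,r.x.round(3),'res',r.fun.round(1));return r.x
j=fit(['fBL','fNL','bNL','bNR','piv'],[[67,115,46],[39,115,46],[-67,115,12],[-67,-115,12],[-36,45,32]],[500,80,.2])
r=fit(['rLB','rLN','rRN','rRB'],[[18,110,32],[-18,110,32],[-18,-110,32],[18,-110,32]],[500,80,.2])
def tojig(x):
    c,s=np.cos(j[2]),np.sin(j[2]);d=np.array(x[:2])-j[:2];return np.array([c*d[0]+s*d[1],-s*d[0]+c*d[1]])
print('rail in jig',tojig(r).round(1),r[2]-j[2],'lever',tojig(W['lev'][0]))
for k,w in W.items(): print(k,tojig(w[0]).round(1))
E
python3 fit.py
```

```text
fBL [648.4 206.6  49.2] 0.4
fNL [625.3 201.   46. ] 0.1
fNR [685.1 -22.   47.5] 12.6
bNL [521.  170.1  13.8] 2.6
bNR [581.1 -46.4  12.5] 0.7
piv [569.  113.2  39.3] 1.6
lev [484.   78.5  31.7] 0.8
rLB [637.4 134.7  33. ] 3.0
rLN [602.7 125.3  37.5] 3.0
rRN [650.8 -84.5  35.7] 4.6
rRB [685.6 -78.   36.4] 0.8
['fBL', 'fNL', 'bNL', 'bNR', 'piv'] [6.16315e+02 8.00740e+01 2.63000e-01] res [-0.4 -0.6 -0.1  0.4 -0.8 -0.5  0.7 -0.2  0.2 -0.2  0.4 -0.  -0.4  0.2
 -1.  -0.3  0.5  0.4 -0.1  1.4]
['rLB', 'rLN', 'rRN', 'rRB'] [6.45479e+02 2.53720e+01 2.25000e-01] res [-0.3 -0.7 -0.5 -0.3  0.8 -0.8 -0.  -0.4 -0.6 -0.2 -1.   0.7 -0.1  1.
  0.2  0.7]
rail in jig [ 13.9 -60.4] -0.038939554145838884 lever [-128.11727736   32.95631607]
fBL [ 63.9 113.8]
fNL [ 40.2 114.4]
fNR [  39.9 -116.4]
bNL [-68.6 111.8]
bNR [ -67. -113.]
piv [-37.1  44.4]
lev [-128.1   33. ]
rLB [34.6 47.3]
rLN [-1.3 47.2]
rRN [  -9.5 -167.9]
rRB [  25.8 -170.7]
```

```bash
cat > plan.py <<'E'
import sys
from h import *
# usage: plan.py x y z yaw(tool-x angle)  -> rows
def Rdown(a): 
    return np.array([[np.cos(a),np.sin(a),0],[np.sin(a),-np.cos(a),0],[0,0,-1.]])
def rows(goal,a,maxs=.048):
    o=sensors.get_obs();R=Rn.from_rotvec(o["eef_rot"]).as_matrix();p=o["eef_pos"]
    d=np.array(goal)-p; turn=Rn.from_matrix(R.T@Rdown(a)).as_rotvec()
    n=int(max(np.ceil(np.linalg.norm(d)/1000/maxs),np.ceil(np.linalg.norm(turn)/np.radians(8)),1))
    print('at',p.round(1),'n',n)
    for i in range(n):
        Ri=R@Rn.from_rotvec(turn*i/n).as_matrix()
        print(np.r_[Ri.T@d/n/1000,turn/n/np.radians(8)].round(4).tolist())
if __name__=="__main__":
    v=list(map(float,sys.argv[1:])); rows(v[:3],v[3])
E
python3 plan.py 585 40 150 1.834
```

```text
at [229.5 471.8 194.2] n 12
[-0.0194, 0.0424, 0.0037, -0.0004, 0.0008, -0.4273]
[-0.0219, 0.0412, 0.0037, -0.0004, 0.0008, -0.4273]
[-0.0243, 0.0398, 0.0037, -0.0004, 0.0008, -0.4273]
[-0.0266, 0.0383, 0.0037, -0.0004, 0.0008, -0.4273]
[-0.0289, 0.0366, 0.0037, -0.0004, 0.0008, -0.4273]
[-0.031, 0.0348, 0.0037, -0.0004, 0.0008, -0.4273]
[-0.033, 0.0329, 0.0037, -0.0004, 0.0008, -0.4273]
[-0.0349, 0.0309, 0.0037, -0.0004, 0.0008, -0.4273]
[-0.0367, 0.0287, 0.0037, -0.0004, 0.0008, -0.4273]
[-0.0383, 0.0265, 0.0037, -0.0004, 0.0008, -0.4273]
[-0.0399, 0.0242, 0.0037, -0.0004, 0.0008, -0.4273]
[-0.0412, 0.0217, 0.0037, -0.0004, 0.0008, -0.4273]
```

Call:
{"method": "step_arm", "body": {
  "targets": [
    [-0.019,0.042,0.003,0,0,-0.43],
    [-0.022,0.041,0.003,0,0,-0.43],
    [-0.024,0.04,0.003,0,0,-0.43],
    [-0.027,0.038,0.003,0,0,-0.43],
    [-0.029,0.037,0.003,0,0,-0.43]
  ],
  "claw": -1
}}

```text
clock: 0.6
eef_pos: [378.6, 290.8, 179.5]
eef_rot: [-2.381, -2.049, 0.001]
ft_force: [0.9, 0.6, -0.3]
opening: 12.2
```

Call:
{"method": "step_arm", "body": {
  "targets": [
    [-0.031,0.035,0.004,0,0,-0.43],
    [-0.033,0.033,0.004,0,0,-0.43],
    [-0.035,0.031,0.004,0,0,-0.43],
    [-0.037,0.029,0.004,0,0,-0.43],
    [-0.038,0.026,0.004,0,0,-0.43]
  ]
}}

```text
clock: 1.1
eef_pos: [527.5, 111.1, 159.4]
eef_rot: [-2.049, -2.381, 0.0]
ft_force: [0.8, 0.1, 0.3]
opening: 0.1
```

Call:
{"method": "step_arm", "body": {
  "targets": [
    [-0.04,0.024,0.004,0,0,-0.43],
    [-0.041,0.022,0.004,0,0,-0.43],
    [0,0,0,0,0,0],
    [0,0,0,0,0,0]
  ]
}}

```text
clock: 1.5
eef_pos: [586.1, 40.6, 150.7]
eef_rot: [-1.907, -2.494, 0.002]
ft_force: [-0.5, 0.1, 0.5]
opening: 0.1
```

Run:
```python
from h import *
o=sensors.get_obs();im=eyes.get_image("wrist");cv2.imwrite("pics/w1.png",im[:,:,::-1])
np.savez("w1.npz",p=o["eef_pos"],r=o["eef_rot"]);print(o["eef_pos"],o["eef_rot"],o["opening"],o["ft_force"],o["clock"])
```

```text
[586.08946603  40.57625342 150.71428406] [-1.90653008e+00 -2.49441769e+00  1.62575780e-03] 0.08663944756451196 [-0.4619035   0.06553661  0.5179792 ] 1.5
```

View pics/w1.png

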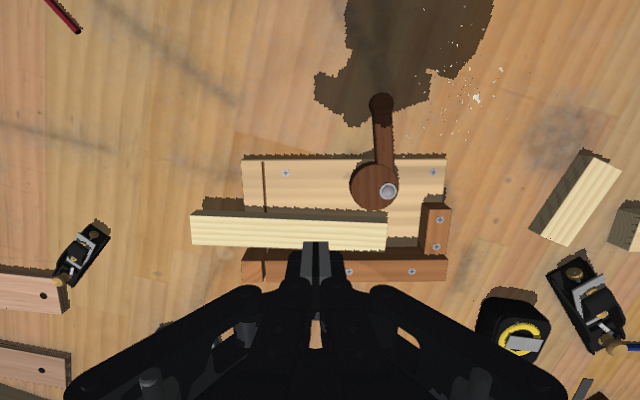

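The wrist view shows the whole jig upside down: fence near row 268, rail from (190,230) to (387,232), lever end at (381,104), end stop at (436,232), pivot at (388,191). I'll enlarge it.

```bash
python3 -c "
from h import *
crop('pics/w1.png',180,85,460,290,2.85,'pics/w1c.png')"
```

```text
(no output)
```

View pics/w1c.png

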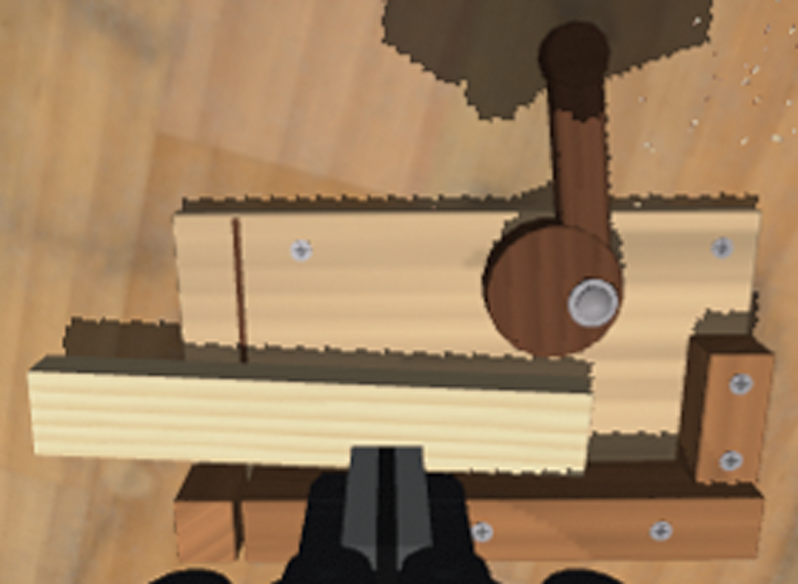

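```bash
cat > fitw.py <<'E'
from h import *
from scipy.optimize import least_squares
d=np.load("w1.npz");C=cam("wrist",{"eef_pos":d["p"],"eef_rot":d["r"]})
cc=lambda l:np.array(l,float)/2.85+[180,85]
def pose(p,L):
    c,s=np.cos(p[2]),np.sin(p[2]);L=np.array(L,float)
    return np.c_[p[0]+c*L[:,0]-s*L[:,1],p[1]+s*L[:,0]+c*L[:,1],L[:,2]]
def fit(px,L,p0):
    a=cc(px);r=least_squares(lambda p:(proj(C,pose(p,L))-a).ravel(),p0,x_scale=[10,10,.1]);print(r.x.round(3),r.fun.round(1));return r.x
j=fit([(175,213),(758,211),(178,500),(762,497),(708,350),(697,482),(593,302)],
 [[-67,-115,12],[-67,115,12],[39,-115,46],[39,115,46],[-11,90,38],[39,90,38],[-36,45,32]],[616,80,.26])
r=fit([(30,372),(592,395),(585,473),(35,455)],[[-18,-110,32],[-18,110,32],[18,110,32],[18,-110,32]],[645,25,.225])
def tojig(x):
    c,s=np.cos(j[2]),np.sin(j[2]);e=np.array(x[:2])-j[:2];return np.array([c*e[0]+s*e[1],-s*e[0]+c*e[1]])
print('rail',tojig(r),r[2]-j[2]); lv=tojig(atz(C,cc([(575,53)]),33)[0])
print('lever',lv,np.hypot(*(lv-[-36,45])),'th',np.arctan2(-(lv[1]-45),-(lv[0]+36)))
E
python3 fitw.py
```

```text
[6.17527e+02 8.21810e+01 2.81000e-01] [-2.3 -0.2  2.3 -2.3 -2.2  0.3  2.5 -1.3  0.7  5.2 -0.1  0.8 -0.8 -1.4]
[6.48044e+02 2.71300e+01 2.27000e-01] [-1.4 -0.2  1.4 -0.9  0.2  1.1 -0.3  0.4]
rail [ 14.08358612 -61.34737915] -0.0534134279188849
lever [-122.98231076   34.2477786 ] 87.64435321139773 th 0.12298997284129237
```

```bash
sed -i 's/(708,350),(697,482)/(697,482)/; s/\[-11,90,38\],//' fitw.py; python3 fitw.py
```

```text
[6.1834e+02 8.2594e+01 2.7500e-01] [-1.8 -0.   2.6 -0.9 -2.2  0.5  2.2 -0.  -0.3  2.  -0.6 -0.4]
[6.48044e+02 2.71300e+01 2.27000e-01] [-1.4 -0.2  1.4 -0.9  0.2  1.1 -0.3  0.4]
rail [ 13.54019226 -61.44281564] -0.047692721550856215
lever [-124.07033063   33.36666839] 88.83533948408756 th 0.13133107563765392
```

```bash
cat > st.py <<'E'
import sys
from h import *
J=(617.3,81.5,0.27)
o=sensors.get_obs();c,s=np.cos(J[2]),np.sin(J[2]);p=o["eef_pos"];e=p[:2]-J[:2]
Rm=Rn.from_rotvec(o["eef_rot"]).as_matrix()
f=o["ft_force"]
print('jig xy',round(c*e[0]+s*e[1],1),round(-s*e[0]+c*e[1],1),'z',round(p[2],1),'yaw',round(np.arctan2(Rm[1,0],Rm[0,0]),4),'tilt',Rm[:2,2].round(4),'F jig',(c*f[0]+s*f[1]).round(2),(-s*f[0]+c*f[1]).round(2),f[2].round(2),'t',o["clock"],'q',o["qpos"].round(2))
E
python3 st.py
```

```text
jig xy -40.9 -30.1 z 151.4 yaw 1.8378 tilt [-0.0012  0.0004] F jig -0.03 0.53 0.83 t 1.55 q [ 0.01  0.24  1.27  0.    1.62 -1.83]
```

Call:
{"method": "step_arm", "body": {
  "targets": [
    [-0.015,0.002,0.03,0,0,0],
    [-0.016,0.001,0.03,0,0,0],
    [0,0,0.03,0,0,0],
    [0,0,0.025,0,0,0],
    [0,0,0,0,0,0]
  ]
}}

```text
clock: 2.05
eef_pos: [594.3, 13.6, 33.2]
eef_rot: [-1.9, -2.495, 0.006]
ft_force: [-0.4, 1.1, 0.3]
opening: -0.4
```

```bash
python3 st.py
```

```text
jig xy -40.3 -59.3 z 33.2 yaw 1.8399 tilt [-0.0072  0.0006] F jig -0.08 1.15 0.27 t 2.05 q [-0.04  0.36  1.38  0.    1.41 -1.88]
```

Call:
{"method": "step_arm", "body": {
  "targets": [
    [-0.001,0,0.006,0,0,0],
    [0,0,0.006,0,0,0],
    [0,0.006,0,0,0,0],
    [0,0.006,0,0,0,0],
    [0,0,0,0,0,0]
  ]
}}

```text
clock: 2.55
eef_pos: [610.5, 14.7, 25.8]
eef_rot: [1.904, 2.497, 0.002]
ft_force: [-0.1, -0.7, 0.2]
opening: 0.2
```

```bash
python3 st.py
python3 - <<'E'
from h import *
im=eyes.get_image("wrist");cv2.imwrite("pics/w2.png",im[:,:,::-1]);crop('pics/w2.png',100,60,540,350,1.8,'pics/w2c.png')
E
```

```text
jig xy -24.4 -62.6 z 25.8 yaw 1.8388 tilt [0.0019 0.0001] F jig -0.29 -0.69 0.23 t 2.55 q [-0.04  0.4   1.34  0.    1.4  -1.88]
```

View pics/w2c.png

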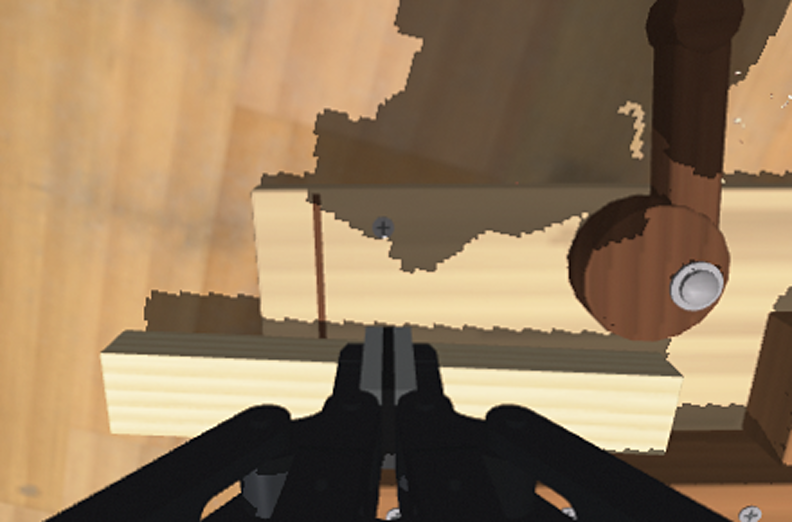

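The tip at crop (388,328) stands just near of the rail, at the rail's middle (its ends are at crop columns 101 and 683). The next move lowers it and pushes slowly.

Call:
{"method": "step_arm", "body": {
  "targets": [
    [0,0,0.003,0,0,0],
    [0,0,0.002,0,0,0],
    [0,0.003,0,0,0,0],
    [0,0.003,0,0,0,0],
    [0,0,0,0,0,0]
  ]
}}

```text
clock: 3.1
eef_pos: [615.4, 16.0, 20.0]
eef_rot: [1.905, 2.498, 0.0]
ft_force: [0.5, -0.5, 0.6]
opening: 0.1
```

```bash
python3 st.py
```

```text
jig xy -19.3 -62.6 z 20.0 yaw 1.8386 tilt [0.0004 0.0001] F jig 0.35 -0.58 0.56 t 3.1 q [-0.03  0.42  1.33  0.    1.39 -1.87]
```

Call:
{"method": "step_arm", "body": {
  "targets": [
    [0,0.002,0,0,0,0],
    [0,0.002,0,0,0,0],
    [0,0.002,0,0,0,0],
    [0,0.002,0,0,0,0],
    [0,0,0,0,0,0]
  ]
}}

```text
clock: 3.6
eef_pos: [622.9, 18.2, 19.9]
eef_rot: [1.905, 2.498, 0.0]
ft_force: [0.4, -1.3, 0.3]
opening: 0.1
```

```bash
python3 st.py
```

```text
jig xy -11.5 -62.5 z 19.9 yaw 1.8386 tilt [0.0001 0.0001] F jig 0.02 -1.37 0.32 t 3.6 q [-0.03  0.44  1.3   0.    1.4  -1.87]
```

Call:
{"method": "step_arm", "body": {
  "targets": [
    [0,0.001,0,0,0,0],
    [0,0.001,0,0,0,0],
    [0,0.001,0,0,0,0],
    [0,0,0,0,0,0]
  ]
}}

```text
clock: 4.0
eef_pos: [625.7, 18.9, 19.9]
eef_rot: [1.905, 2.498, 0.0]
ft_force: [0.3, 1.0, -0.3]
opening: 0.0
```

Call:
{"method": "step_arm", "body": {
  "targets": [
    [0,0.001,0,0,0,0],
    [0,0,0,0,0,0]
  ]
}}

```text
clock: 4.2
eef_pos: [626.7, 19.2, 19.9]
eef_rot: [1.905, 2.498, 0.0]
ft_force: [0.2, 0.2, 1.0]
opening: 0.1
```

```bash
python3 st.py;python3 - <<'E'
from h import *
im=eyes.get_image("wrist");cv2.imwrite("pics/w3.png",im[:,:,::-1]);crop('pics/w3.png',100,60,540,350,1.8,'pics/w3c.png')
E
```

```text
jig xy -7.6 -62.6 z 19.9 yaw 1.8385 tilt [0.0001 0.0001] F jig 0.21 0.18 1.04 t 4.2 q [-0.03  0.45  1.29  0.    1.4  -1.87]
```

View pics/w3c.png

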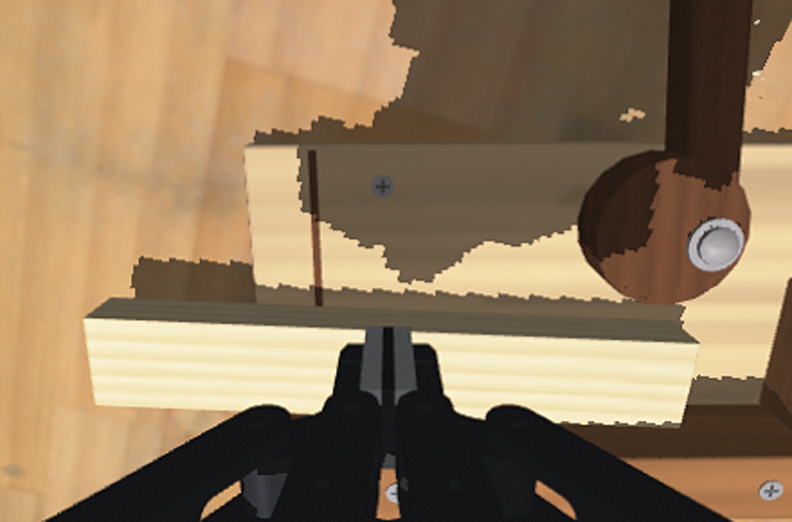

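The rail is still slightly askew and the force is near zero, so I keep pushing.

Call:
{"method": "step_arm", "body": {
  "targets": [
    [0,0.001,0,0,0,0],
    [0,0.001,0,0,0,0],
    [0,0,0,0,0,0]
  ]
}}

```text
clock: 4.55
eef_pos: [628.6, 19.7, 19.9]
eef_rot: [1.905, 2.498, 0.0]
ft_force: [0.1, -0.0, 0.6]
opening: 0.2
```

Call:
{"method": "step_arm", "body": {
  "targets": [
    [0,0.001,0,0,0,0],
    [0,0.001,0,0,0,0],
    [0,0,0,0,0,0]
  ]
}}

```text
clock: 4.85
eef_pos: [630.6, 20.2, 19.9]
eef_rot: [1.905, 2.498, 0.0]
ft_force: [0.6, -0.9, 0.7]
opening: 0.1
```

```bash
python3 st.py;python3 - <<'E'
from h import *
im=eyes.get_image("wrist");cv2.imwrite("pics/w4.png",im[:,:,::-1]);crop('pics/w4.png',100,60,540,350,1.8,'pics/w4c.png')
E
```

```text
jig xy -3.6 -62.6 z 19.9 yaw 1.8385 tilt [0.0002 0.0001] F jig 0.36 -1.02 0.67 t 4.85 q [-0.03  0.46  1.27  0.    1.41 -1.87]
```

View pics/w4c.png

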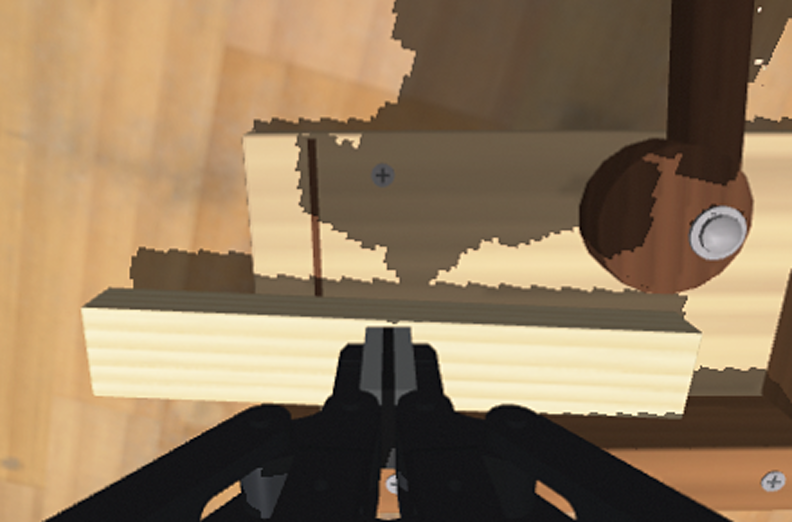

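Run:
```python
from h import *
o=sensors.get_obs();C=cam("wrist",o)
R=Rn.from_rotvec(o["eef_rot"]).as_matrix()
for l in [(0,0,0),(0,-11,0),(0,11,0),(-8,-11,0),(8,-11,0),(0,-11,-12),(0,-4,0)]:
    print(l,((proj(C,[o["eef_pos"]+R@np.array(l)])[0]-[100,60])*1.8).round(0))
# ray at rail top near edge mid (crop 392,320) at z32, and bottom edge (392,290)?
for uv,z in [((82,308),32),((700,333),32),((392,321),32),((255,278),12),((695,298),12),((245,133),12)]:
    p=atz(C,[(uv[0]/1.8+100,uv[1]/1.8+60)],z)[0];c,s=np.cos(.27),np.sin(.27);e=p[:2]-[617.3,81.5]
    print(uv,z,p.round(1),'jig',(c*e[0]+s*e[1]).round(1),(-s*e[0]+c*e[1]).round(1))
```

```text
(0, 0, 0) [388. 305.]
(0, -11, 0) [388. 277.]
(0, 11, 0) [388. 332.]
(-8, -11, 0) [366. 277.]
(8, -11, 0) [410. 277.]
(0, -11, -12) [388. 289.]
(0, -4, 0) [388. 295.]
(82, 308) 32 [655.  -83.5  32. ] jig -7.7 -169.1
(700, 333) 32 [606.6 127.9  32. ] jig 2.0 47.5
(392, 321) 32 [631.   21.7  32. ] jig -2.7 -61.2
(255, 278) 12 [636.5 -30.8  12. ] jig -11.4 -113.3
(695, 298) 12 [599.4 134.8  12. ] jig -3.0 56.1
(245, 133) 12 [584.3 -44.5  12. ] jig -65.4 -112.7
```

The rail has not moved, yet the TCP reading is already at the rail's face, so something disagrees. I'll check the real fingertip height from the fixed cameras.

Run:
```python
from h import *
o=sensors.get_obs()
for n in ("scene","top"):
    im=eyes.get_image(n);cv2.imwrite(f"pics/{n}5.png",im[:,:,::-1]); print(n,proj(cam(n),[o["eef_pos"]]))
crop('pics/scene5.png',230,80,390,210,5,'pics/s5c.png')
crop('pics/top5.png',230,150,350,260,5,'pics/t5c.png')
```

```text
scene [[321.85176034 183.16510363]]
top [[302.64442311 197.59978773]]
```

View pics/s5c.png

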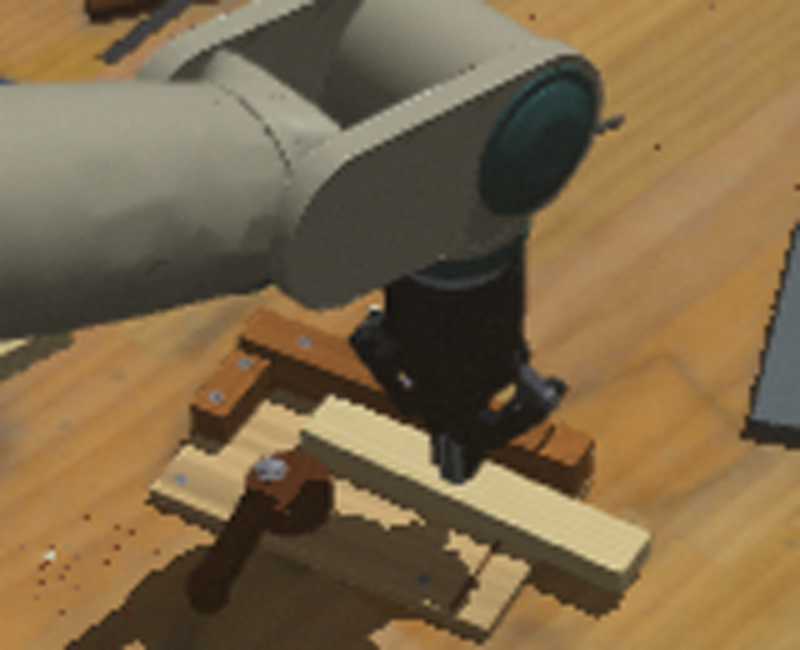

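View pics/t5c.png

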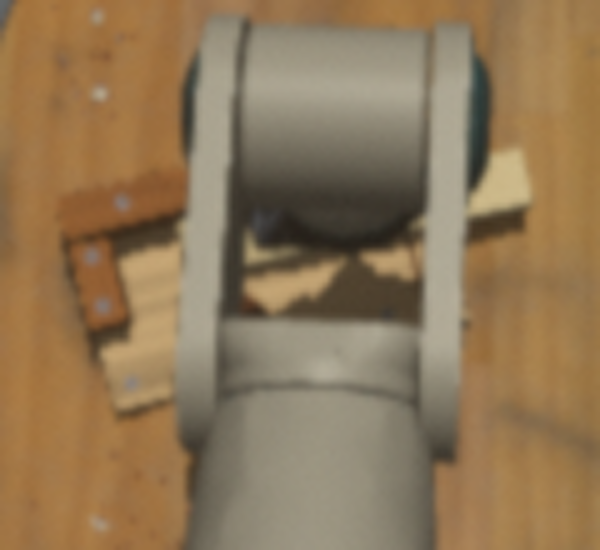

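Run:
```python
from h import *
o=sensors.get_obs();W=cam("wrist",o);S=cam("scene");R=Rn.from_rotvec(o["eef_rot"]).as_matrix()
def tri(A,a,B,b):
    o1,d1=ray(A,[a]);o2,d2=ray(B,[b]);M=np.c_[d1[0],-d2[0]];s=np.linalg.lstsq(M,o2-o1,rcond=None)[0]
    p=o1+d1[0]*s[0];q=o2+d2[0]*s[1];return (p+q)/2,np.linalg.norm(p-q)
for w in [(388,327),(366,327),(410,327)]:
  for b in [(445,475),(458,482),(472,478)]:
    p,e=tri(W,(w[0]/1.8+100,w[1]/1.8+60),S,(b[0]/5+230,b[1]/5+80))
    print(w,b,p.round(1),round(e,1),'tool',(R.T@(p-o["eef_pos"])).round(1))
for z in (0,-5,-10,-15,-20,-25):
    for y in (-11,11):
        q=o["eef_pos"]+R@np.array([0,y,z]); print(y,z,'wrist',((proj(W,[q])[0]-[100,60])*1.8).round(),'scene',((proj(S,[q])[0]-[230,80])*5).round())
```

```text
(388, 327) (445, 475) [615.8  16.1  70.4] 0.0 tool [ -0.1 -15.2 -50.6]
(388, 327) (458, 482) [625.4  17.7  53.9] 3.8 tool [ -1.   -5.5 -34. ]
(388, 327) (472, 478) [631.6  17.3  49.4] 11.7 tool [ -3.1   0.4 -29.5]
(366, 327) (445, 475) [611.3   9.9  80.1] 2.8 tool [ -4.9 -21.2 -60.2]
(366, 327) (458, 482) [620.4  10.8  64.6] 0.6 tool [ -6.4 -12.1 -44.7]
(366, 327) (472, 478) [626.8  10.3  59.7] 8.3 tool [ -8.6  -6.1 -39.8]
(410, 327) (445, 475) [620.7  23.2  59.8] 3.3 tool [  5.5  -8.6 -39.9]
(410, 327) (458, 482) [630.8  25.6  42.1] 7.6 tool [  5.1   1.8 -22.2]
(410, 327) (472, 478) [636.6  25.   38.3] 15.7 tool [  3.    7.3 -18.5]
-11 0 wrist [388. 277.] scene [450. 528.]
11 0 wrist [388. 332.] scene [468. 503.]
-11 -5 wrist [388. 282.] scene [450. 523.]
11 -5 wrist [388. 338.] scene [468. 498.]
-11 -10 wrist [388. 287.] scene [450. 517.]
11 -10 wrist [388. 344.] scene [468. 492.]
-11 -15 wrist [388. 292.] scene [450. 511.]
11 -15 wrist [388. 351.] scene [468. 486.]
-11 -20 wrist [388. 298.] scene [449. 506.]
11 -20 wrist [388. 358.] scene [468. 481.]
-11 -25 wrist [388. 304.] scene [449. 500.]
11 -25 wrist [388. 365.] scene [468. 475.]
```

```bash
cat >> fitw.py <<'E'
print('--- with z offset and tilt of the camera freed')
L=np.array([[-67,-115,12],[-67,115,12],[39,-115,46],[39,115,46],[39,90,38],[-36,45,32]],float)
a=cc([(175,213),(758,211),(178,500),(762,497),(697,482),(593,302)])
def g(p):
    X=pose(p,L);X[:,2]-=p[3];return (proj(C,X)-a).ravel()
r=least_squares(g,[617,81,.27,0],x_scale=[10,10,.1,10]);print(r.x.round(3),r.fun.round(1))
E
python3 fitw.py|tail -3
python3 - <<'E'
from h import *
print(sensors.get_obs()["qpos"])
E
```

```text
lever [-124.07011915   33.3665498 ] 88.83514535844961 th 0.1313327108600318
--- with z offset and tilt of the camera freed
[6.19685e+02 8.39210e+01 2.75000e-01 5.16300e+00] [ 0.3  0.7  1.2 -0.2 -0.1 -0.5  0.8 -1.  -1.3  1.1 -1.  -0.2]
[-2.65531577e-02  4.62398885e-01  1.27191842e+00  6.44605584e-05
  1.40731050e+00 -1.86500221e+00]
```

The two views put the fingertips' ends some 20-45 mm above the reported TCP, so they pass over the rail. I'll retreat, then find the real tip height by a slow touch-down on the base, watching the force.

Call:
{"method": "step_arm", "body": {
  "targets": [
    [0,-0.012,0,0,0,0],
    [0,-0.012,0,0,0,0],
    [0,-0.012,0,0,0,0],
    [0,0,0,0,0,0],
    [0,0,0,0,0,0]
  ]
}}

```text
clock: 5.5
eef_pos: [596.0, 10.7, 20.2]
eef_rot: [1.905, 2.498, 0.001]
ft_force: [0.7, -1.6, -0.6]
opening: -0.2
```

Call:
{"method": "step_arm", "body": {
  "targets": [
    [0,0,0.002,0,0,0],
    [0,0,0.002,0,0,0],
    [0,0,0,0,0,0]
  ]
}}

```text
clock: 5.8
eef_pos: [595.7, 10.8, 15.3]
eef_rot: [-1.905, -2.498, 0.001]
ft_force: [-0.3, -0.7, -0.7]
opening: 0.3
```

```bash
python3 st.py;python3 - <<'E'
from h import *
o=sensors.get_obs()
for n in ("scene","wrist"):
    im=eyes.get_image(n);cv2.imwrite(f"pics/{n}6.png",im[:,:,::-1]); print(n,proj(cam(n,o),[o["eef_pos"]]))
crop('pics/scene6.png',270,130,370,205,8,'pics/s6c.png')
crop('pics/wrist6.png',150,60,490,310,2.3,'pics/w6c.png')
E
```

```text
jig xy -39.7 -62.4 z 15.3 yaw 1.8386 tilt [-0.0008  0.0001] F jig -0.49 -0.54 -0.69 t 5.8 q [-0.04  0.38  1.39  0.    1.37 -1.88]
scene [[315.77514297 192.48402448]]
wrist [[315.63075428 229.40848282]]
```

View pics/s6c.png

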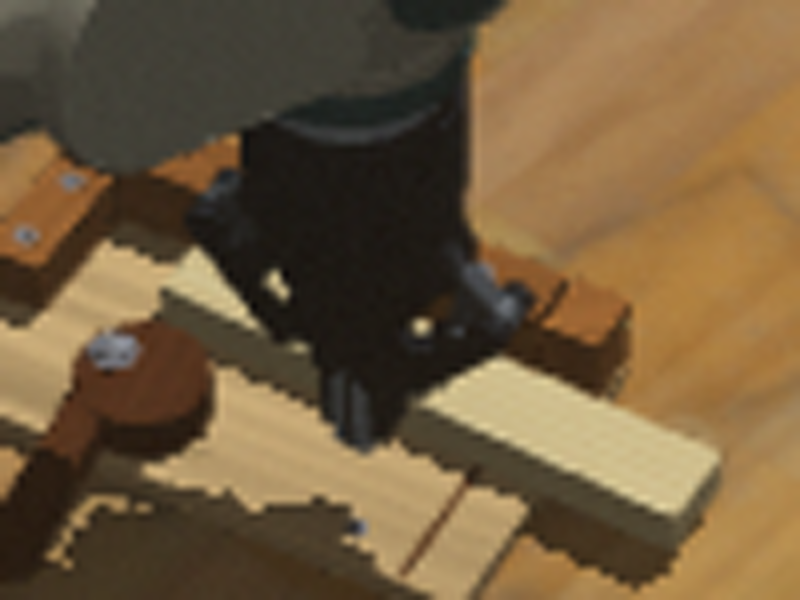

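View pics/w6c.png

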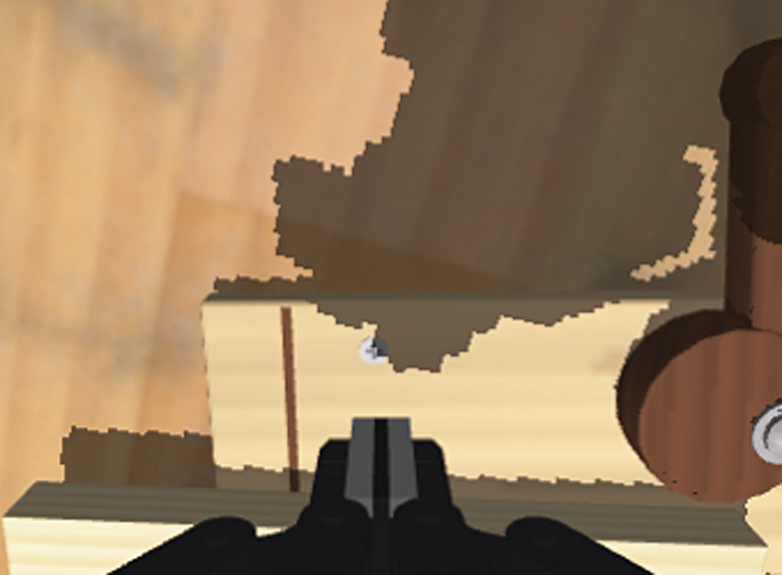

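The finger's shadow ends at (415,370), clearly apart from the tip at (381,418), so the tip does float above the base. I keep lowering in small steps.

Call:
{"method": "step_arm", "body": {
  "targets": [
    [0,0,0.002,0,0,0],
    [0,0,0.002,0,0,0],
    [0,0,0.002,0,0,0],
    [0,0,0,0,0,0]
  ]
}}

```text
clock: 6.3
eef_pos: [595.4, 10.7, 9.4]
eef_rot: [-1.905, -2.497, 0.0]
ft_force: [-1.0, -0.6, 0.2]
opening: -0.2
```

Call:
{"method": "step_arm", "body": {
  "targets": [
    [0,0,0.002,0,0,0],
    [0,0,0.002,0,0,0],
    [0,0,0,0,0,0]
  ]
}}

```text
clock: 6.6
eef_pos: [595.5, 10.7, 5.5]
eef_rot: [-1.905, -2.498, 0.0]
ft_force: [0.1, 0.2, -0.2]
opening: -0.0
```

Call:
{"method": "step_arm", "body": {
  "targets": [
    [0,0,0.002,0,0,0],
    [0,0,0.002,0,0,0],
    [0,0,0,0,0,0]
  ]
}}

```text
clock: 6.9
eef_pos: [595.5, 10.7, 1.5]
eef_rot: [-1.905, -2.498, 0.0]
ft_force: [-0.1, 0.7, -0.5]
opening: -0.1
```

```bash
python3 st.py;python3 - <<'E'
from h import *
im=eyes.get_image("wrist");cv2.imwrite("pics/w7.png",im[:,:,::-1]);crop('pics/w7.png',200,120,450,290,3,'pics/w7c.png')
E
```

```text
jig xy -39.9 -62.4 z 1.5 yaw 1.8385 tilt [-0.0006  0.0001] F jig 0.1 0.67 -0.46 t 6.9 q [-0.04  0.39  1.4   0.    1.35 -1.88]
```

View pics/w7c.png

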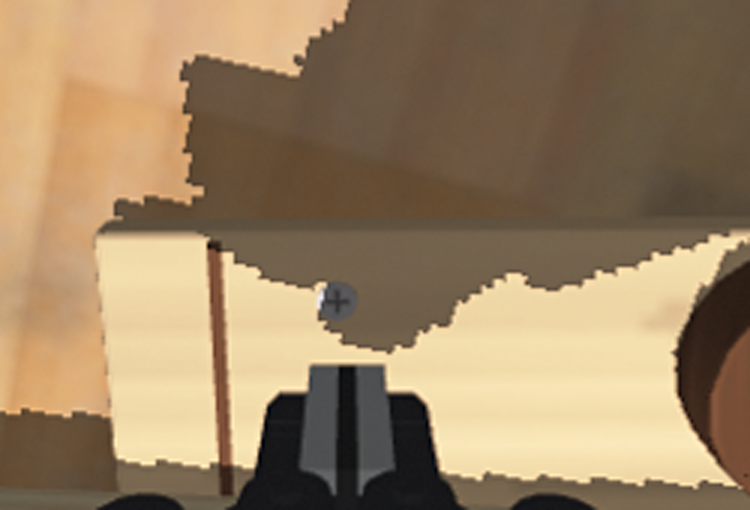

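The shadow and tip have almost met, so the real tip is about 15 mm above the reported TCP, which makes its height here about 16 mm. That is a good pushing height, so I approach the rail.

Call:
{"method": "step_arm", "body": {
  "targets": [
    [0,0.004,0,0,0,0],
    [0,0.004,0,0,0,0],
    [0,0.004,0,0,0,0],
    [0,0,0,0,0,0]
  ]
}}

```text
clock: 7.35
eef_pos: [607.9, 14.0, 1.9]
eef_rot: [1.905, 2.498, 0.001]
ft_force: [0.4, 0.2, -0.3]
opening: 0.2
```

```bash
python3 st.py;python3 - <<'E'
from h import *
im=eyes.get_image("wrist");cv2.imwrite("pics/w8.png",im[:,:,::-1]);crop('pics/w8.png',200,120,450,290,3,'pics/w8c.png')
E
```

```text
jig xy -27.1 -62.5 z 1.9 yaw 1.8387 tilt [0.0004 0.0001] F jig 0.43 0.05 -0.29 t 7.35 q [-0.04  0.42  1.36  0.    1.36 -1.88]
```

View pics/w8c.png

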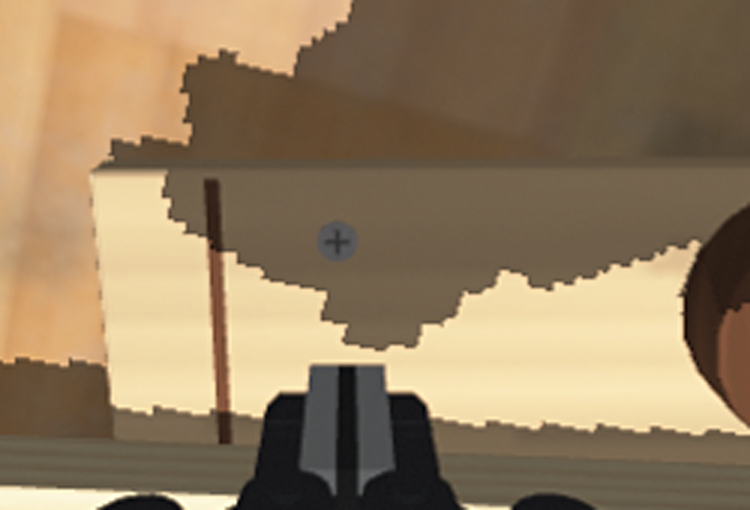

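Call:
{"method": "step_arm", "body": {
  "targets": [
    [0,0.002,0,0,0,0],
    [0,0.002,0,0,0,0],
    [0,0.001,0,0,0,0],
    [0,0,0,0,0,0]
  ]
}}

```text
clock: 7.8
eef_pos: [612.2, 15.2, 1.9]
eef_rot: [1.905, 2.498, 0.0]
ft_force: [0.8, -0.5, 0.0]
opening: -0.2
```

Call:
{"method": "step_arm", "body": {
  "targets": [
    [0,0.001,0,0,0,0],
    [0,0.001,0,0,0,0],
    [0,0.001,0,0,0,0],
    [0,0.001,0,0,0,0],
    [0,0,0,0,0,0]
  ]
}}

```text
clock: 8.3
eef_pos: [616.1, 16.3, 1.9]
eef_rot: [1.905, 2.498, 0.0]
ft_force: [0.2, 0.1, 0.3]
opening: -0.3
```

```bash
python3 st.py;python3 - <<'E'
from h import *
im=eyes.get_image("wrist");cv2.imwrite("pics/w9.png",im[:,:,::-1]);crop('pics/w9.png',100,60,540,350,1.8,'pics/w9c.png')
E
```

```text
jig xy -18.5 -62.5 z 1.9 yaw 1.8385 tilt [0.0002 0.0001] F jig 0.21 0.07 0.33 t 8.3 q [-0.03  0.44  1.33  0.    1.36 -1.87]
```

View pics/w9c.png

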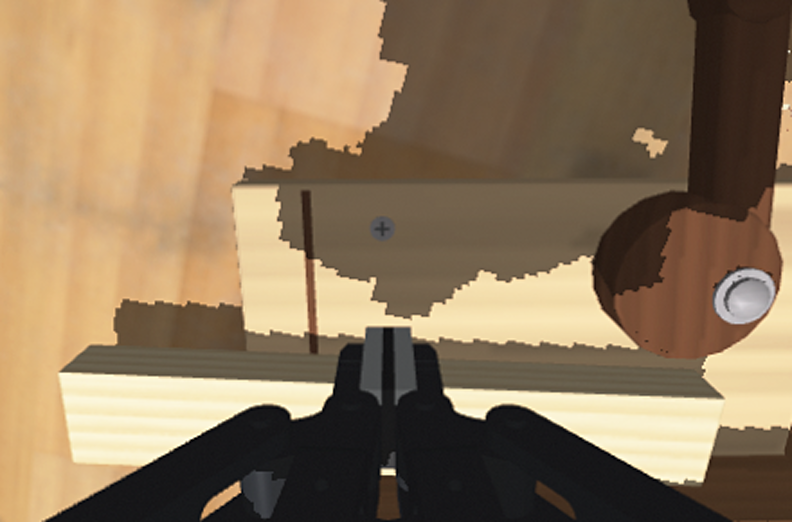

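```bash
cat > rl.py <<'E'
import sys
from h import *
# rail near top edge ends & base near edge points in crop coords (1.8, 100,60); uses current pose
o=sensors.get_obs();C=cam("wrist",o)
def J(uv,z):
    p=atz(C,[(uv[0]/1.8+100,uv[1]/1.8+60)],z)[0];c,s=np.cos(.27),np.sin(.27);e=p[:2]-[617.3,81.5]
    return np.array([c*e[0]+s*e[1],-s*e[0]+c*e[1]]).round(1)
v=list(map(float,sys.argv[1:]))
a,b=J(v[0:2],32),J(v[2:4],32);print('rail R,L',a,b,'yaw',round(-(b-a)[0]/(b-a)[1],4),'baseR',J(v[4:6],12),'len',np.hypot(*(a-b)))
E
python3 rl.py 60 372 723 398 233 183
```

```text
rail R,L [  -8.  -168.8] [ 1.8 47.6] yaw -0.0453 baseR [ -65.9 -113. ] len 216.6217902243447
```

Call:
{"method": "step_arm", "body": {
  "targets": [
    [0,0.001,0,0,0,0],
    [0,0.001,0,0,0,0],
    [0,0.001,0,0,0,0],
    [0,0,0,0,0,0]
  ]
}}

```text
clock: 8.75
eef_pos: [619.0, 17.1, 1.9]
eef_rot: [1.905, 2.498, 0.0]
ft_force: [-0.3, -1.0, 0.7]
opening: 0.5
```

Call:
{"method": "step_arm", "body": {
  "targets": [
    [0,0.001,0,0,0,0],
    [0,0.001,0,0,0,0],
    [0,0.001,0,0,0,0],
    [0,0,0,0,0,0]
  ]
}}

```text
clock: 9.15
eef_pos: [621.9, 17.9, 1.9]
eef_rot: [1.905, 2.498, 0.0]
ft_force: [-0.0, -0.0, -0.1]
opening: 0.1
```

```bash
python3 st.py;python3 - <<'E'
from h import *
im=eyes.get_image("wrist");cv2.imwrite("pics/w10.png",im[:,:,::-1]);crop('pics/w10.png',100,60,540,350,1.8,'pics/w10c.png')
E
```

```text
jig xy -12.6 -62.5 z 1.9 yaw 1.8385 tilt [0.0001 0.0001] F jig -0.02 -0.01 -0.13 t 9.15 q [-0.03  0.46  1.31  0.    1.37 -1.87]
```

View pics/w10c.png

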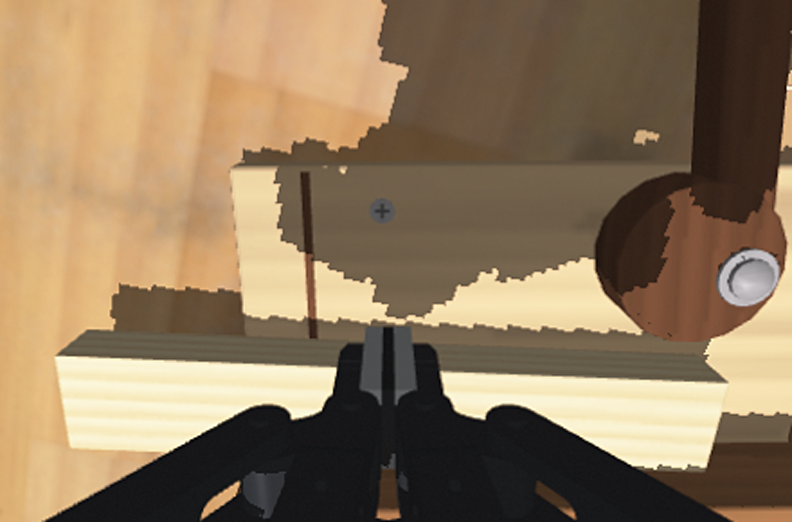

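Call:
{"method": "step_arm", "body": {
  "targets": [
    [0,0.001,0,0,0,0],
    [0,0.001,0,0,0,0],
    [0,0.001,0,0,0,0],
    [0,0,0,0,0,0]
  ]
}}

```text
clock: 9.6
eef_pos: [624.8, 18.6, 1.9]
eef_rot: [1.905, 2.498, 0.0]
ft_force: [-0.1, 0.2, 0.2]
opening: -0.4
```

Call:
{"method": "step_arm", "body": {
  "targets": [
    [0,0.001,0,0,0,0],
    [0,0.001,0,0,0,0],
    [0,0.001,0,0,0,0],
    [0,0,0,0,0,0]
  ]
}}

```text
clock: 10.0
eef_pos: [627.7, 19.5, 1.9]
eef_rot: [1.905, 2.498, 0.0]
ft_force: [0.3, 0.5, 0.4]
opening: 0.3
```

```bash
python3 st.py;python3 - <<'E'
from h import *
im=eyes.get_image("wrist");cv2.imwrite("pics/w11.png",im[:,:,::-1]);crop('pics/w11.png',100,60,540,350,1.8,'pics/w11c.png')
im=eyes.get_image("scene");cv2.imwrite("pics/s11.png",im[:,:,::-1]);crop('pics/s11.png',270,130,370,205,8,'pics/s11c.png')
E
```

```text
jig xy -6.6 -62.6 z 1.9 yaw 1.8385 tilt [0.0001 0.0001] F jig 0.41 0.39 0.36 t 10.0 q [-0.03  0.47  1.29  0.    1.37 -1.87]
```

View pics/w11c.png

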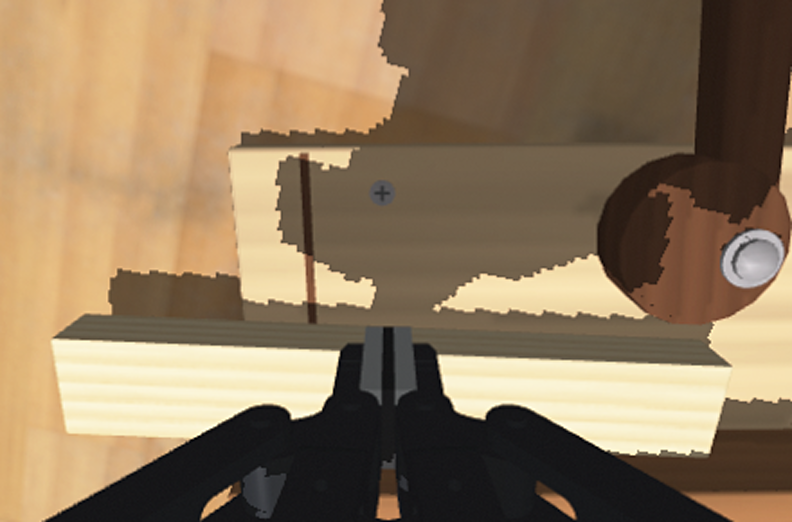

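View pics/s11c.png

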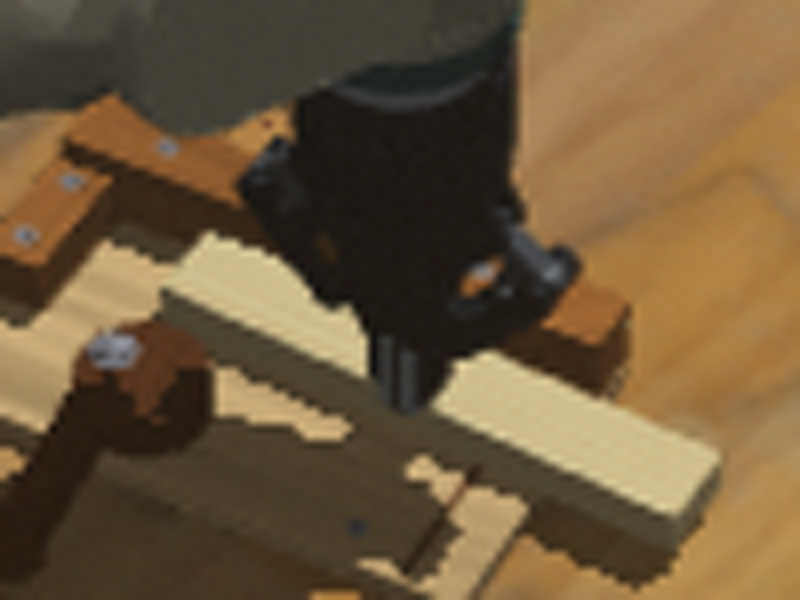

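The rail is still unmoved with the TCP at x=-6.6. The triangulation with a 22 mm wide pad put the tip about 44 mm above the TCP, and that fits. I retreat again and this time go down until I feel contact.

Call:
{"method": "step_arm", "body": {
  "targets": [
    [0,-0.012,0,0,0,0],
    [0,-0.012,0,0,0,0],
    [0,-0.01,0,0,0,0],
    [0,0,0.002,0,0,0],
    [0,0,0,0,0,0]
  ]
}}

```text
clock: 10.6
eef_pos: [594.9, 10.4, -0.2]
eef_rot: [-1.905, -2.498, -0.0]
ft_force: [0.2, -0.6, 0.3]
opening: -0.1
```

Call:
{"method": "step_arm", "body": {
  "targets": [
    [0,0,0.002,0,0,0],
    [0,0,0.002,0,0,0],
    [0,0,0.001,0,0,0],
    [0,0,0,0,0,0]
  ]
}}

```text
clock: 11.0
eef_pos: [594.7, 10.5, -5.5]
eef_rot: [-1.905, -2.498, 0.0]
ft_force: [1.0, -0.2, -0.0]
opening: -0.2
```

Call:
{"method": "step_arm", "body": {
  "targets": [
    [0,0,0.002,0,0,0],
    [0,0,0.002,0,0,0],
    [0,0,0.001,0,0,0],
    [0,0,0,0,0,0]
  ]
}}

```text
clock: 11.4
eef_pos: [594.6, 10.4, -10.4]
eef_rot: [-1.905, -2.498, 0.0]
ft_force: [0.1, -0.5, 0.3]
opening: -0.2
```

```bash
python3 st.py;python3 - <<'E'
from h import *
im=eyes.get_image("wrist");cv2.imwrite("pics/w12.png",im[:,:,::-1]);crop('pics/w12.png',100,60,540,350,1.8,'pics/w12c.png')
im=eyes.get_image("scene");cv2.imwrite("pics/s12.png",im[:,:,::-1]);crop('pics/s12.png',270,130,370,205,8,'pics/s12c.png')
E
```

```text
jig xy -40.9 -62.4 z -10.4 yaw 1.8385 tilt [-0.0005  0.0001] F jig -0.02 -0.46 0.33 t 11.4 q [-0.04  0.4   1.41  0.    1.32 -1.88]
```

View pics/w12c.png

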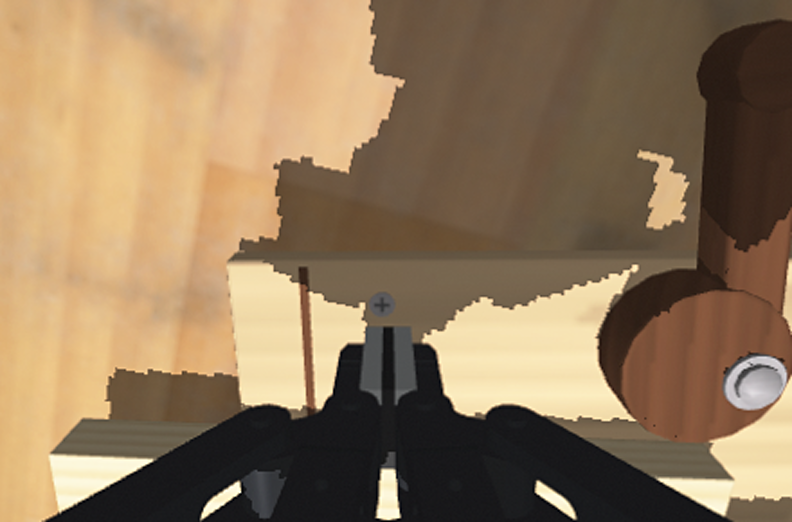

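View pics/s12c.png

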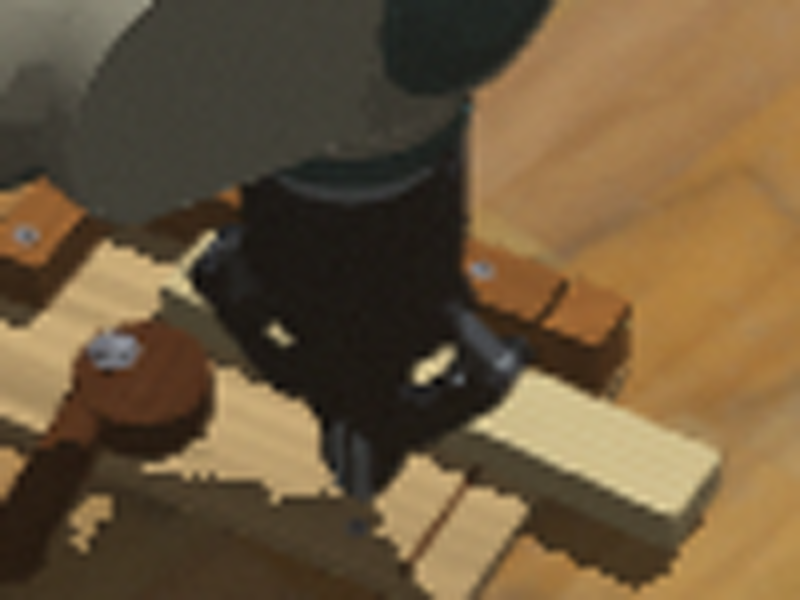

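Call:
{"method": "step_arm", "body": {
  "targets": [
    [0,0,0.002,0,0,0],
    [0,0,0.002,0,0,0],
    [0,0,0.001,0,0,0],
    [0,0,0,0,0,0]
  ]
}}

```text
clock: 11.9
eef_pos: [594.5, 10.4, -15.4]
eef_rot: [-1.905, -2.498, 0.0]
ft_force: [0.7, -0.1, -0.6]
opening: -0.0
```

Call:
{"method": "step_arm", "body": {
  "targets": [
    [0,0,0.001,0,0,0],
    [0,0,0.001,0,0,0],
    [0,0,0.001,0,0,0],
    [0,0,0,0,0,0]
  ]
}}

```text
clock: 12.3
eef_pos: [594.6, 10.4, -18.3]
eef_rot: [-1.905, -2.498, 0.0]
ft_force: [-0.3, -0.2, -0.5]
opening: 0.3
```

Call:
{"method": "step_arm", "body": {
  "targets": [
    [0,0,0.001,0,0,0],
    [0,0,0.001,0,0,0],
    [0,0,0,0,0,0]
  ]
}}

```text
clock: 12.6
eef_pos: [594.6, 10.4, -20.3]
eef_rot: [-1.905, -2.498, 0.0]
ft_force: [0.8, -0.5, 0.3]
opening: -0.1
```

Call:
{"method": "step_arm", "body": {
  "targets": [
    [0,0,0.001,0,0,0],
    [0,0,0.001,0,0,0],
    [0,0,0,0,0,0]
  ]
}}

```text
clock: 12.9
eef_pos: [594.6, 10.4, -22.3]
eef_rot: [-1.905, -2.498, 0.0]
ft_force: [0.2, 0.5, -0.5]
opening: 0.2
```

```bash
python3 st.py;python3 - <<'E'
from h import *
im=eyes.get_image("wrist");cv2.imwrite("pics/w13.png",im[:,:,::-1]);crop('pics/w13.png',100,60,540,350,1.8,'pics/w13c.png')
E
```

```text
jig xy -40.8 -62.4 z -22.3 yaw 1.8385 tilt [-0.0002  0.0001] F jig 0.32 0.43 -0.49 t 12.9 q [-0.04  0.42  1.42  0.    1.3  -1.88]
```

View pics/w13c.png

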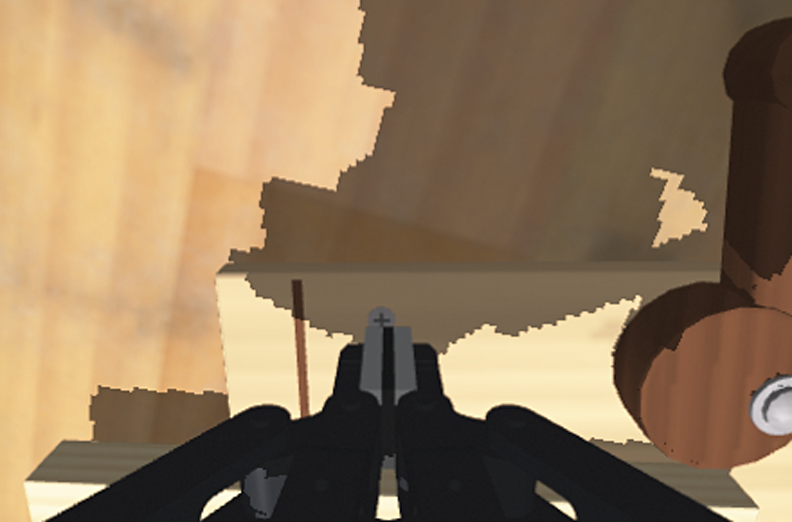

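Call:
{"method": "step_arm", "body": {
  "targets": [
    [0,0,0.001,0,0,0],
    [0,0,0.001,0,0,0],
    [0,0,0,0,0,0]
  ]
}}

```text
clock: 13.25
eef_pos: [594.7, 10.4, -24.2]
eef_rot: [-1.905, -2.498, -0.0]
ft_force: [-0.0, 0.2, 0.1]
opening: 0.0
```

Call:
{"method": "step_arm", "body": {
  "targets": [
    [0,0,0.001,0,0,0],
    [0,0,0.001,0,0,0],
    [0,0,0,0,0,0]
  ]
}}

```text
clock: 13.55
eef_pos: [595.1, 10.4, -24.4]
eef_rot: [1.905, 2.498, 0.001]
ft_force: [-5.5, -0.1, 10.0]
opening: 0.3
```

Call:
{"method": "step_arm", "body": {
  "targets": [
    [0,0,0.001,0,0,0],
    [0,0,0,0,0,0]
  ]
}}

```text
clock: 13.75
eef_pos: [595.4, 10.4, -24.4]
eef_rot: [1.904, 2.497, 0.001]
ft_force: [-8.3, 0.7, 15.3]
opening: -0.3
```

Call:
{"method": "step_arm", "body": {
  "targets": [
    [0,0,0.001,0,0,0],
    [0,0,0,0,0,0]
  ]
}}

```text
clock: 13.95
eef_pos: [595.7, 10.4, -24.4]
eef_rot: [1.904, 2.497, 0.002]
ft_force: [-10.5, -0.0, 21.5]
opening: -0.1
```

```bash
python3 st.py;python3 - <<'E'
from h import *
im=eyes.get_image("wrist");cv2.imwrite("pics/w14.png",im[:,:,::-1]);crop('pics/w14.png',100,60,540,350,1.8,'pics/w14c.png')
im=eyes.get_image("scene");cv2.imwrite("pics/s14.png",im[:,:,::-1]);crop('pics/s14.png',270,130,370,205,8,'pics/s14c.png')
E
```

```text
jig xy -39.8 -62.7 z -24.4 yaw 1.8387 tilt [ 0.0021 -0.0001] F jig -10.15 2.81 21.52 t 13.95 q [-0.04  0.42  1.42 -0.    1.3  -1.88]
```

View pics/w14c.png

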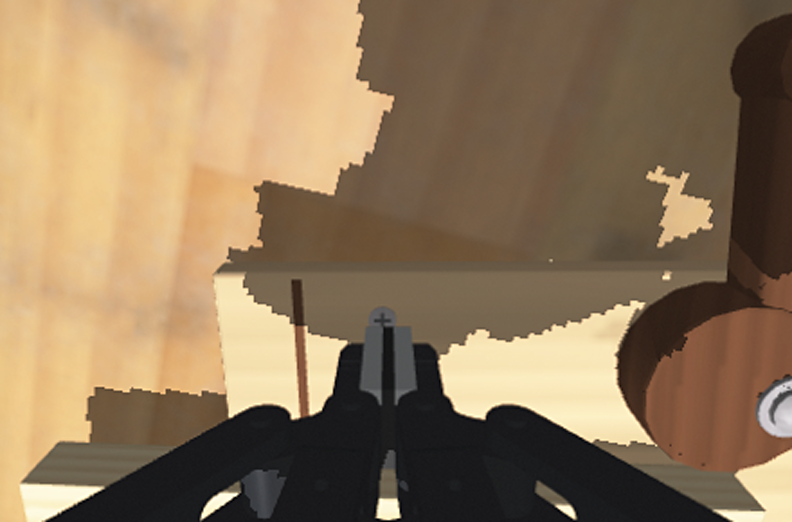

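View pics/s14c.png

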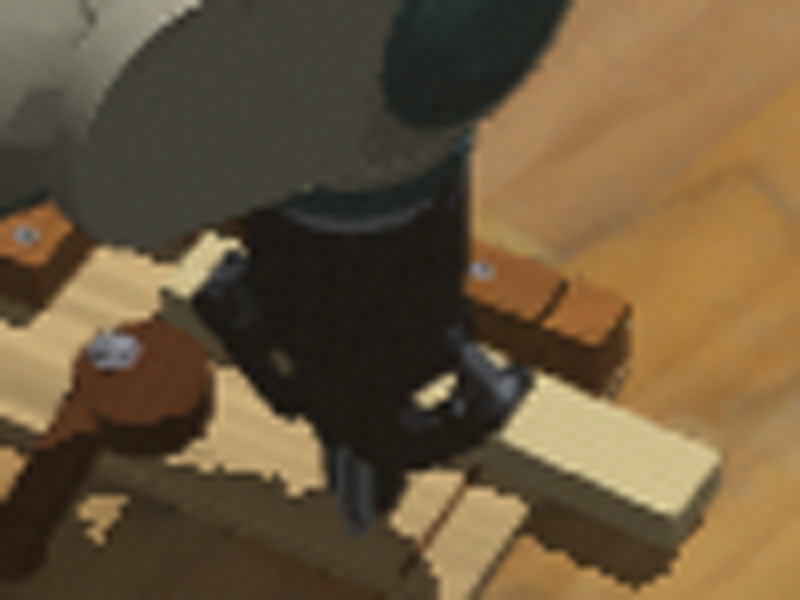

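Contact comes at TCP z = -24.4 against the base top at 12, so the real tip is about 36 mm above the reported TCP. I lift 6 mm and approach the rail again.

Call:
{"method": "step_arm", "body": {
  "targets": [
    [0,0,-0.005,0,0,0],
    [0,0,-0.005,0,0,0],
    [0,0,0,0,0,0],
    [0,0,0,0,0,0]
  ]
}}

```text
clock: 14.45
eef_pos: [594.6, 10.4, -18.4]
eef_rot: [-1.905, -2.498, 0.0]
ft_force: [-0.2, 0.1, -0.2]
opening: -0.3
```

```bash
python3 st.py
```

```text
jig xy -40.8 -62.5 z -18.4 yaw 1.8385 tilt [-0.0003  0.0001] F jig -0.12 0.17 -0.19 t 14.45 q [-0.04  0.41  1.42  0.    1.31 -1.88]
```

Call:
{"method": "step_arm", "body": {
  "targets": [
    [0,0.003,0,0,0,0],
    [0,0.003,0,0,0,0],
    [0,0.003,0,0,0,0],
    [0,0.003,0,0,0,0],
    [0,0,0,0,0,0]
  ]
}}

```text
clock: 14.95
eef_pos: [606.7, 13.7, -18.2]
eef_rot: [1.905, 2.498, 0.0]
ft_force: [-0.3, -0.4, -0.8]
opening: -0.0
```

Call:
{"method": "step_arm", "body": {
  "targets": [
    [0,0.002,0,0,0,0],
    [0,0.002,0,0,0,0],
    [0,0.002,0,0,0,0],
    [0,0,0,0,0,0]
  ]
}}

```text
clock: 15.35
eef_pos: [612.3, 15.3, -18.1]
eef_rot: [1.905, 2.498, 0.0]
ft_force: [-0.5, -0.2, -0.1]
opening: -0.6
```

```bash
python3 st.py;python3 - <<'E'
from h import *
im=eyes.get_image("wrist");cv2.imwrite("pics/w15.png",im[:,:,::-1]);crop('pics/w15.png',100,60,540,350,1.8,'pics/w15c.png')
E
```

```text
jig xy -22.4 -62.5 z -18.1 yaw 1.8386 tilt [0.0002 0.0001] F jig -0.53 -0.04 -0.09 t 15.35 q [-0.04  0.46  1.36  0.    1.32 -1.87]
```

View pics/w15c.png

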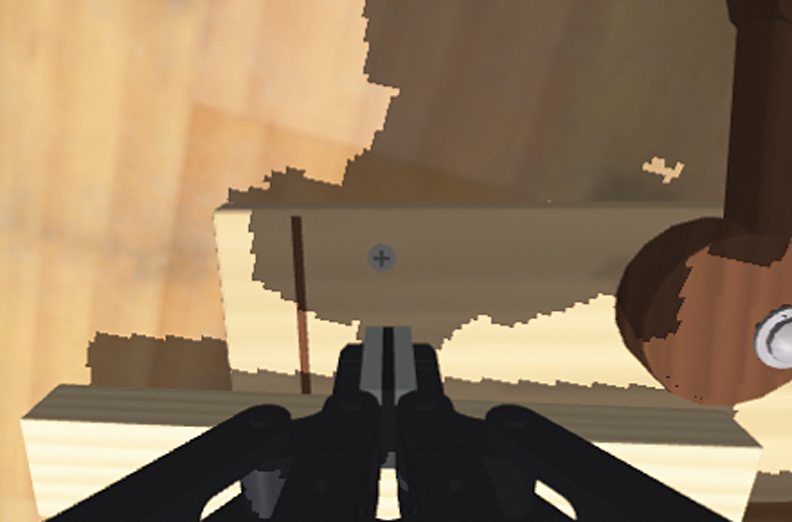

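Call:
{"method": "step_arm", "body": {
  "targets": [
    [0,0.0015,0,0,0,0],
    [0,0.0015,0,0,0,0],
    [0,0.0015,0,0,0,0],
    [0,0.0015,0,0,0,0],
    [0,0,0,0,0,0]
  ]
}}

```text
clock: 15.9
eef_pos: [618.1, 16.8, -18.1]
eef_rot: [1.905, 2.498, 0.0]
ft_force: [-0.2, -0.4, -0.0]
opening: 0.4
```

Call:
{"method": "step_arm", "body": {
  "targets": [
    [0,0.001,0,0,0,0],
    [0,0.001,0,0,0,0],
    [0,0.001,0,0,0,0],
    [0,0.001,0,0,0,0],
    [0,0,0,0,0,0]
  ]
}}

```text
clock: 16.4
eef_pos: [621.9, 17.9, -18.1]
eef_rot: [1.905, 2.498, 0.0]
ft_force: [-0.1, -0.1, -0.9]
opening: 0.0
```

```bash
python3 st.py;python3 - <<'E'
from h import *
im=eyes.get_image("wrist");cv2.imwrite("pics/w16.png",im[:,:,::-1]);crop('pics/w16.png',100,60,540,350,1.8,'pics/w16c.png')
E
```

```text
jig xy -12.6 -62.6 z -18.1 yaw 1.8385 tilt [0.0001 0.0001] F jig -0.15 -0.05 -0.93 t 16.4 q [-0.03  0.48  1.33  0.    1.33 -1.87]
```

View pics/w16c.png

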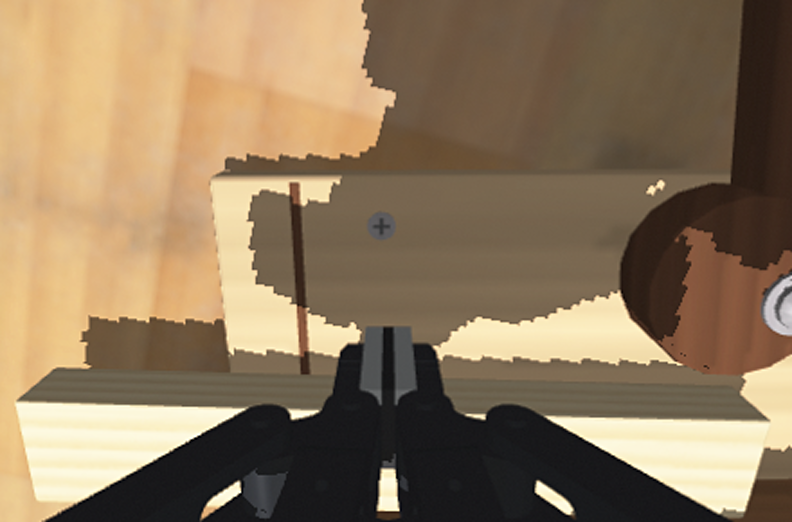

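```bash
python3 rl.py 17 402 769 421 212 178
```

```text
rail R,L [  -3.9 -168.8] [ 2.5 47.7] yaw -0.0296 baseR [ -64.8 -112.9] len 216.5945751859912
```

Call:
{"method": "step_arm", "body": {
  "targets": [
    [0,0.001,0,0,0,0],
    [0,0.001,0,0,0,0],
    [0,0.001,0,0,0,0],
    [0,0,0,0,0,0]
  ]
}}

```text
clock: 16.85
eef_pos: [624.8, 18.7, -18.1]
eef_rot: [1.905, 2.498, 0.0]
ft_force: [-0.4, -0.3, 0.2]
opening: -0.3
```

Call:
{"method": "step_arm", "body": {
  "targets": [
    [0,0.001,0,0,0,0],
    [0,0,0,0,0,0]
  ]
}}

```text
clock: 17.05
eef_pos: [625.7, 18.9, -18.1]
eef_rot: [1.905, 2.498, 0.0]
ft_force: [-0.0, -0.2, -0.3]
opening: 0.4
```

```bash
python3 st.py;python3 - <<'E'
from h import *
im=eyes.get_image("wrist");cv2.imwrite("pics/w17.png",im[:,:,::-1]);crop('pics/w17.png',100,60,540,350,1.8,'pics/w17c.png')
E
```

```text
jig xy -8.6 -62.6 z -18.1 yaw 1.8385 tilt [0.0002 0.0001] F jig -0.07 -0.17 -0.31 t 17.05 q [-0.03  0.49  1.31  0.    1.34 -1.87]
```

View pics/w17c.png

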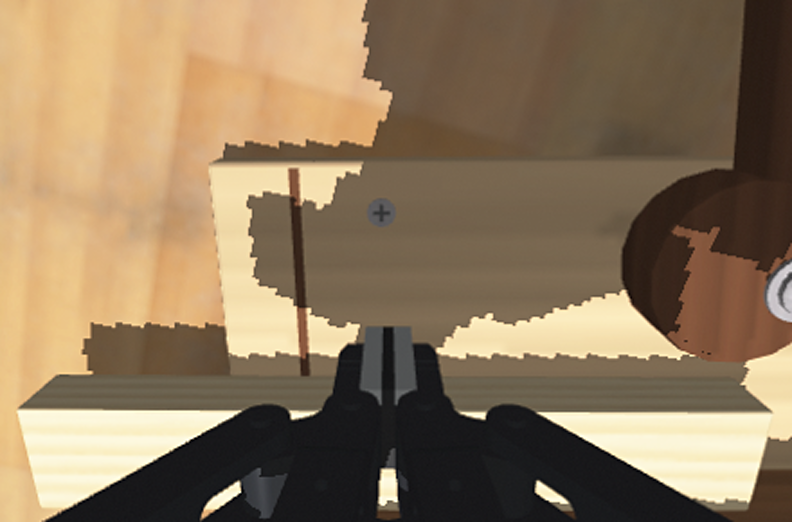

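The rail is swinging parallel, with its near edge at rows 408 and 411. I continue until I feel the fence.

Call:
{"method": "step_arm", "body": {
  "targets": [
    [0,0.001,0,0,0,0],
    [0,0,0,0,0,0]
  ]
}}

```text
clock: 17.3
eef_pos: [626.7, 19.2, -18.1]
eef_rot: [1.905, 2.498, 0.0]
ft_force: [-0.4, 0.0, -0.1]
opening: -0.1
```

Call:
{"method": "step_arm", "body": {
  "targets": [
    [0,0.001,0,0,0,0],
    [0,0,0,0,0,0]
  ]
}}

```text
clock: 17.5
eef_pos: [627.0, 19.2, -18.2]
eef_rot: [-1.904, -2.497, 0.002]
ft_force: [-5.0, -1.8, 2.7]
opening: 0.4
```

Call:
{"method": "step_arm", "body": {
  "targets": [
    [0,0.0005,0,0,0,0],
    [0,0,0,0,0,0]
  ]
}}

```text
clock: 17.7
eef_pos: [626.9, 19.3, -18.3]
eef_rot: [-1.904, -2.496, 0.003]
ft_force: [-7.2, -2.0, 3.8]
opening: -0.2
```

```bash
python3 st.py;python3 - <<'E'
from h import *
im=eyes.get_image("wrist");cv2.imwrite("pics/w18.png",im[:,:,::-1]);crop('pics/w18.png',100,60,540,350,1.8,'pics/w18c.png')
E
```

```text
jig xy -7.4 -62.5 z -18.3 yaw 1.8384 tilt [-0.003  -0.0004] F jig -7.47 0.03 3.77 t 17.7 q [-0.03  0.5   1.3  -0.    1.34 -1.87]
```

View pics/w18c.png

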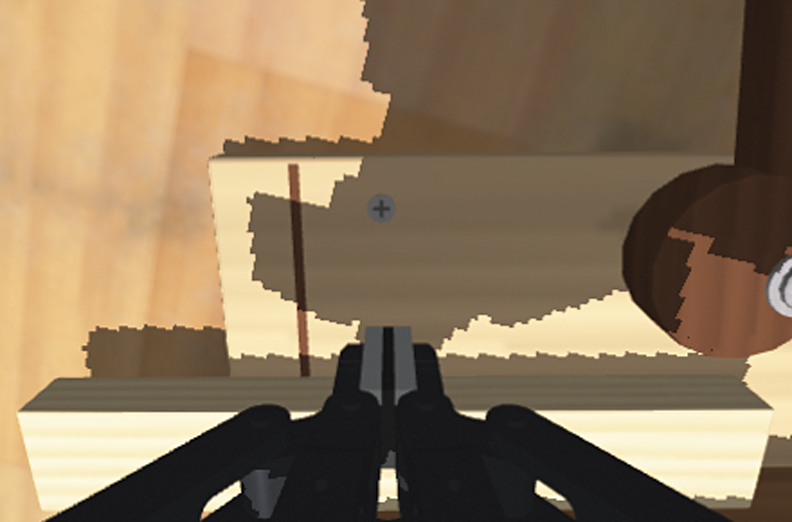

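Seated on the fence: about 7.5 N, TCP x = -7.4 against the expected -8, and the rail edge is parallel to the base edge. Next I back off and go to the free end.

Call:
{"method": "step_arm", "body": {
  "targets": [
    [0,-0.005,0,0,0,0],
    [0,-0.015,0,0,0,0],
    [0,-0.015,-0.02,0,0,0],
    [0,0,-0.04,0,0,0],
    [0,0,-0.02,0,0,0]
  ]
}}

```text
clock: 18.25
eef_pos: [595.5, 10.2, 65.4]
eef_rot: [1.903, 2.495, 0.005]
ft_force: [1.0, 0.3, 0.9]
opening: 0.3
```

Call:
{"method": "step_arm", "body": {
  "targets": [
    [-0.036,0.02,0,0,0,0],
    [-0.036,0.022,0,0,0,0],
    [-0.036,0.022,0,0,0,0],
    [-0.036,0.022,0,0,0,0],
    [0,0,0,0,0,0]
  ]
}}

```text
clock: 18.75
eef_pos: [716.7, -109.9, 58.5]
eef_rot: [-1.909, -2.494, 0.002]
ft_force: [-0.6, -0.2, -0.7]
opening: -0.1
```

```bash
python3 st.py;python3 - <<'E'
from h import *
im=eyes.get_image("wrist");cv2.imwrite("pics/w19.png",im[:,:,::-1])
E
```

```text
jig xy 44.8 -211.0 z 58.5 yaw 1.8346 tilt [-0.0014 -0.0003] F jig -0.59 -0.02 -0.69 t 18.75 q [-0.2   0.7   0.86 -0.    1.58 -2.04]
```

View pics/w19.png

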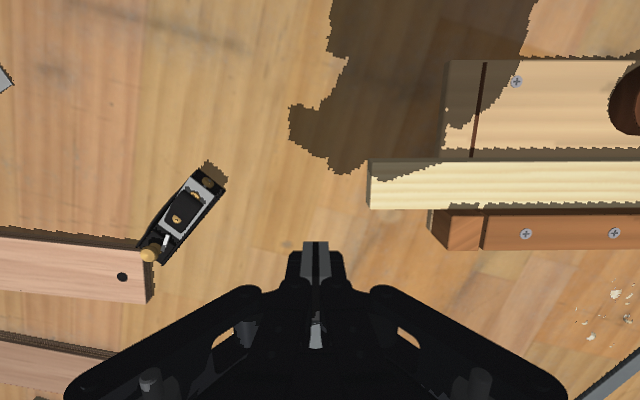

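Call:
{"method": "step_arm", "body": {
  "targets": [
    [0.002,-0.012,0,0,0,0],
    [0,-0.012,0.024,0,0,0],
    [0,0,0.024,0,0,0],
    [0,0,0.024,0,0,0],
    [0,0,0,0,0,0]
  ]
}}

```text
clock: 19.3
eef_pos: [688.8, -108.7, -13.8]
eef_rot: [-1.9, -2.494, 0.004]
ft_force: [-0.9, -0.0, -1.2]
opening: 0.1
```

Call:
{"method": "step_arm", "body": {
  "targets": [
    [0,0,0,0,0,0],
    [0,0,0,0,0,0]
  ]
}}

```text
clock: 19.5
eef_pos: [692.8, -110.1, -7.5]
eef_rot: [1.903, 2.496, 0.003]
ft_force: [0.6, 0.7, -0.3]
opening: 0.0
```

```bash
python3 st.py;python3 - <<'E'
from h import *
im=eyes.get_image("wrist");cv2.imwrite("pics/w20.png",im[:,:,::-1])
E
```

```text
jig xy 21.7 -204.8 z -7.5 yaw 1.8389 tilt [ 0.0037 -0.0006] F jig 0.72 0.51 -0.3 t 19.5 q [-0.21  0.68  1.03  0.    1.43 -2.05]
```

View pics/w20.png

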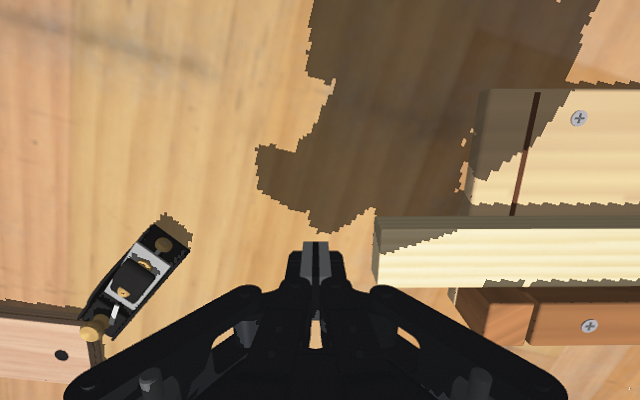

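Call:
{"method": "step_arm", "body": {
  "targets": [
    [0,0,0.003,0,0,0],
    [0,0,0.003,0,0,0],
    [0,0,0.001,0,0,0],
    [0,0,0,0,0,0],
    [0,0,0,0,0,0]
  ]
}}

```text
clock: 20.05
eef_pos: [691.6, -110.3, -17.2]
eef_rot: [-1.905, -2.498, 0.0]
ft_force: [-0.4, 0.3, -0.4]
opening: -0.1
```

```bash
python3 st.py
```

```text
jig xy 20.4 -204.7 z -17.2 yaw 1.8385 tilt [-0.0001  0.0001] F jig -0.34 0.39 -0.4 t 20.05 q [-0.21  0.69  1.03  0.    1.42 -2.05]
```

Call:
{"method": "step_arm", "body": {
  "targets": [
    [0.003,0,0,0,0,0],
    [0.003,0,0,0,0,0],
    [0.003,0,0,0,0,0],
    [0.003,0,0,0,0,0],
    [0.003,0,0,0,0,0]
  ]
}}

```text
clock: 20.55
eef_pos: [687.6, -95.4, -17.0]
eef_rot: [1.905, 2.498, 0.0]
ft_force: [-0.1, -0.5, -0.4]
opening: 0.2
```

Call:
{"method": "step_arm", "body": {
  "targets": [
    [0.002,0,0,0,0,0],
    [0.002,0,0,0,0,0],
    [0.002,0,0,0,0,0],
    [0.002,0,0,0,0,0],
    [0.002,0,0,0,0,0]
  ]
}}

```text
clock: 21.05
eef_pos: [685.0, -86.2, -17.1]
eef_rot: [1.905, 2.498, 0.0]
ft_force: [0.3, -0.2, -0.5]
opening: 0.1
```

```bash
python3 st.py;python3 - <<'E'
from h import *
im=eyes.get_image("wrist");cv2.imwrite("pics/w21.png",im[:,:,::-1])
E
```

```text
jig xy 20.5 -179.7 z -17.1 yaw 1.8383 tilt [ 0.0001 -0.0001] F jig 0.21 -0.22 -0.47 t 21.05 q [-0.18  0.66  1.07 -0.    1.41 -2.02]
```

View pics/w21.png

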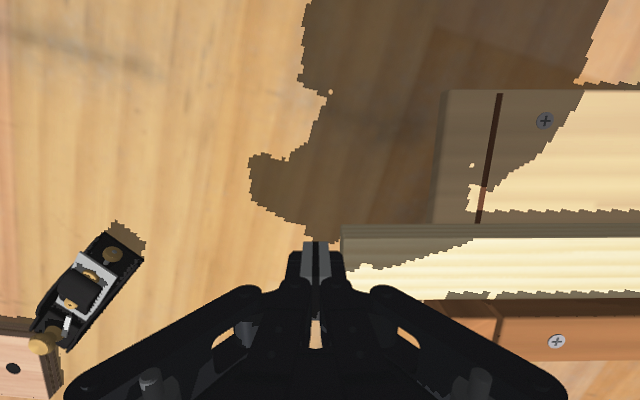

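The fingertip stands just by the rail's end (col 341), at its middle. I push steadily.

Call:
{"method": "step_arm", "body": {
  "targets": [
    [0.002,0,0,0,0,0],
    [0.002,0,0,0,0,0],
    [0.002,0,0,0,0,0],
    [0.002,0,0,0,0,0],
    [0.002,0,0,0,0,0]
  ]
}}

```text
clock: 21.6
eef_pos: [682.3, -76.4, -17.1]
eef_rot: [1.905, 2.498, 0.0]
ft_force: [-0.4, 0.0, -0.1]
opening: 0.3
```

Call:
{"method": "step_arm", "body": {
  "targets": [
    [0.002,0,0,0,0,0],
    [0.002,0,0,0,0,0],
    [0.002,0,0,0,0,0],
    [0.002,0,0,0,0,0],
    [0.002,0,0,0,0,0]
  ]
}}

```text
clock: 22.1
eef_pos: [679.7, -66.7, -17.1]
eef_rot: [-1.905, -2.498, -0.0]
ft_force: [0.0, 0.1, -0.3]
opening: -0.2
```

```bash
python3 st.py;python3 - <<'E'
from h import *
im=eyes.get_image("wrist");cv2.imwrite("pics/w22.png",im[:,:,::-1])
E
```

```text
jig xy 20.6 -159.5 z -17.1 yaw 1.8384 tilt [0.     0.0001] F jig 0.05 0.13 -0.27 t 22.1 q [-0.15  0.64  1.1   0.    1.4  -1.99]
```

View pics/w22.png

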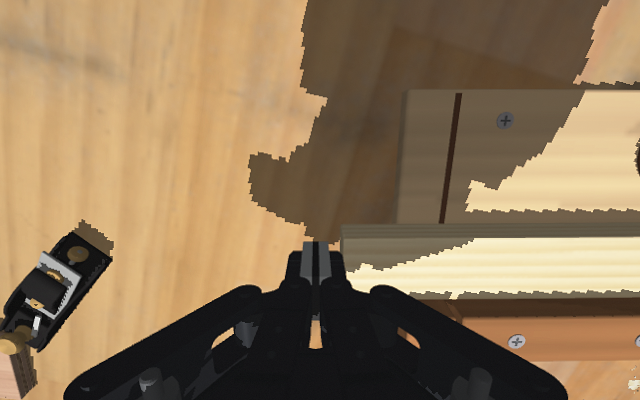

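Call:
{"method": "step_arm", "body": {
  "targets": [
    [0.002,0,0,0,0,0],
    [0.002,0,0,0,0,0],
    [0.002,0,0,0,0,0],
    [0.002,0,0,0,0,0],
    [0.002,0,0,0,0,0]
  ]
}}

```text
clock: 22.65
eef_pos: [677.0, -57.1, -17.1]
eef_rot: [1.905, 2.498, 0.0]
ft_force: [0.5, -1.0, -0.4]
opening: 0.4
```

Call:
{"method": "step_arm", "body": {
  "targets": [
    [0.0015,0,0,0,0,0],
    [0.0015,0,0,0,0,0],
    [0.001,0,0,0,0,0],
    [0.001,0,0,0,0,0],
    [0,0,0,0,0,0]
  ]
}}

```text
clock: 23.15
eef_pos: [675.7, -52.2, -17.1]
eef_rot: [-1.905, -2.498, -0.0]
ft_force: [0.6, 0.1, -1.1]
opening: -0.4
```

Call:
{"method": "step_arm", "body": {
  "targets": [
    [0.001,0,0,0,0,0],
    [0.001,0,0,0,0,0],
    [0,0,0,0,0,0]
  ]
}}

```text
clock: 23.45
eef_pos: [675.3, -50.8, -17.1]
eef_rot: [1.905, 2.497, -0.0]
ft_force: [-0.0, -1.5, -1.0]
opening: 0.0
```

```bash
python3 st.py
```

```text
jig xy 20.6 -142.9 z -17.1 yaw 1.8383 tilt [ 0.0003 -0.0005] F jig -0.43 -1.44 -1.0 t 23.45 q [-0.13  0.63  1.12 -0.    1.39 -1.97]
```

Call:
{"method": "step_arm", "body": {
  "targets": [
    [0.001,0,0,0,0,0],
    [0,0,0,0,0,0]
  ]
}}

```text
clock: 23.65
eef_pos: [675.2, -50.7, -17.0]
eef_rot: [1.905, 2.496, -0.001]
ft_force: [1.7, -4.1, 0.4]
opening: 0.1
```

Call:
{"method": "step_arm", "body": {
  "targets": [
    [0.0005,0,0,0,0,0],
    [0,0,0,0,0,0]
  ]
}}

```text
clock: 23.85
eef_pos: [675.2, -50.6, -16.9]
eef_rot: [1.905, 2.495, -0.002]
ft_force: [2.1, -6.7, -0.1]
opening: 0.0
```

```bash
python3 st.py;python3 - <<'E'
from h import *
im=eyes.get_image("scene");cv2.imwrite("pics/s23.png",im[:,:,::-1]);crop('pics/s23.png',250,130,370,220,6,'pics/s23c.png')
im=eyes.get_image("wrist");cv2.imwrite("pics/w23.png",im[:,:,::-1])
E
```

```text
jig xy 20.5 -142.8 z -16.9 yaw 1.8374 tilt [ 0.0011 -0.0022] F jig 0.22 -6.97 -0.09 t 23.85 q [-0.13  0.62  1.13 -0.    1.39 -1.97]
```

View pics/s23c.png

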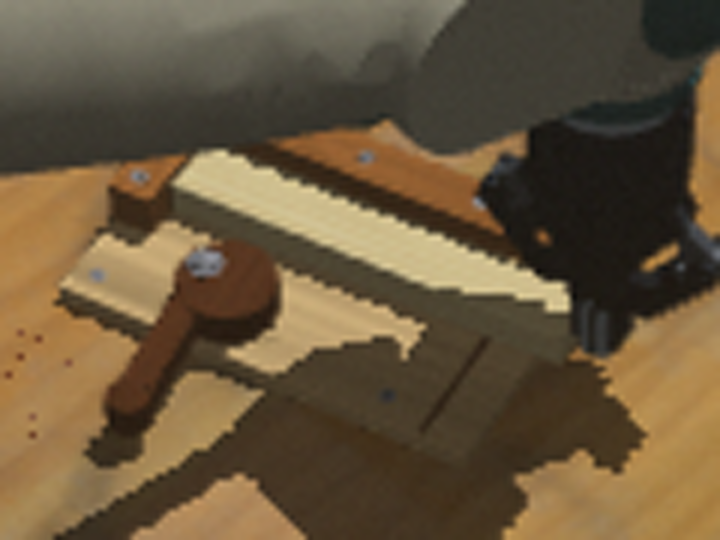

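View pics/w23.png

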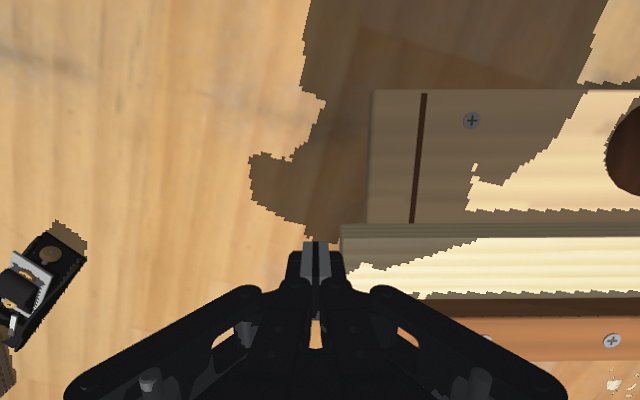

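The rail's left end now meets the end-stop block (scene crop (175,190)), with about 7 N. I back away and go over to the left side of the lever.

Call:
{"method": "step_arm", "body": {
  "targets": [
    [-0.005,0,0,0,0,0],
    [-0.012,0,0,0,0,0],
    [0,0,-0.025,0,0,0],
    [0,0,-0.04,0,0,0],
    [0,0,-0.015,0,0,0]
  ]
}}

```text
clock: 24.45
eef_pos: [681.3, -66.2, 67.7]
eef_rot: [1.902, 2.494, 0.005]
ft_force: [0.9, 0.2, 1.2]
opening: -0.2
```

Call:
{"method": "step_arm", "body": {
  "targets": [
    [0.036,-0.022,0,0,0,0],
    [0.038,-0.022,0,0,0,0],
    [0.038,-0.022,0,0,0,0],
    [0.038,-0.022,0,0,0,0],
    [0.038,-0.022,0,0,0,0]
  ]
}}

```text
clock: 24.95
eef_pos: [522.2, 87.7, 62.7]
eef_rot: [-1.905, -2.497, -0.001]
ft_force: [0.0, 0.8, 0.7]
opening: 0.2
```

Call:
{"method": "step_arm", "body": {
  "targets": [
    [0.036,-0.02,0,0,0,0],
    [0,0,0,0,0,0],
    [0,0,0,0,0,0]
  ]
}}

```text
clock: 25.25
eef_pos: [494.8, 116.5, 63.1]
eef_rot: [1.903, 2.499, 0.001]
ft_force: [-0.0, 0.2, -0.8]
opening: 0.0
```

```bash
python3 st.py;python3 - <<'E'
from h import *
o=sensors.get_obs();np.savez("w24.npz",p=o["eef_pos"],r=o["eef_rot"])
im=eyes.get_image("wrist");cv2.imwrite("pics/w24.png",im[:,:,::-1])
im=eyes.get_image("scene");cv2.imwrite("pics/s24.png",im[:,:,::-1]);crop('pics/s24.png',250,130,370,220,6,'pics/s24c.png')
E
```

```text
jig xy -108.8 66.4 z 63.1 yaw 1.8399 tilt [0.0007 0.0001] F jig 0.03 0.17 -0.76 t 25.25 q [ 0.16  0.09  1.63  0.    1.42 -1.68]
```

View pics/w24.png

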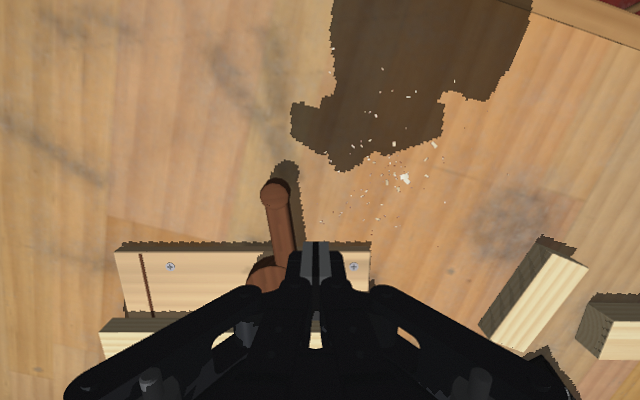

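View pics/s24c.png

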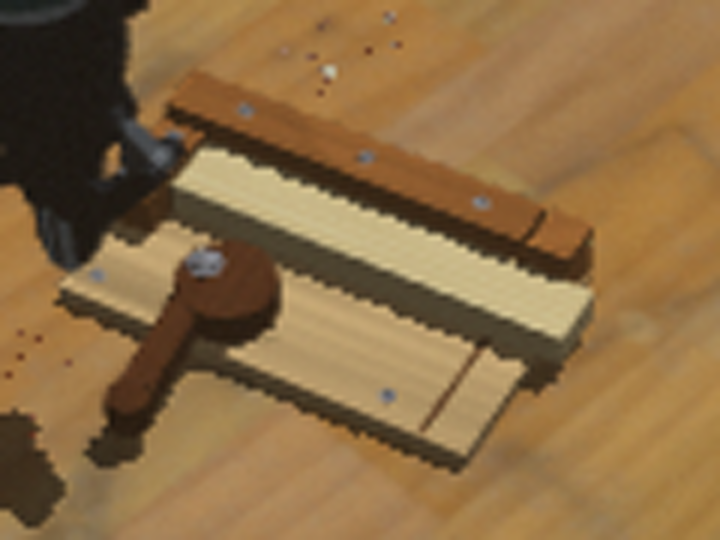

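The rail sits against both the fence and the stop. The lever is still open, with its end at (275,196), and the fingertip is on its left. I descend there and compute the arc.

Call:
{"method": "step_arm", "body": {
  "targets": [
    [0,0,0.02,0,0,0],
    [0,0,0.02,0,0,0],
    [0,0,0.02,0,0,0],
    [0,0,0.016,0,0,0],
    [0,0,0,0,0,0]
  ]
}}

```text
clock: 25.85
eef_pos: [493.6, 114.9, -15.7]
eef_rot: [-1.905, -2.494, 0.005]
ft_force: [0.5, 0.3, -0.6]
opening: 0.2
```

Call:
{"method": "step_arm", "body": {
  "targets": [
    [0,0,0,0,0,0],
    [0,0,0,0,0,0]
  ]
}}

```text
clock: 26.05
eef_pos: [495.8, 116.0, -12.0]
eef_rot: [1.905, 2.496, 0.002]
ft_force: [0.6, 0.2, 0.1]
opening: -0.3
```

```bash
python3 st.py
cat > arc.py <<'E'
import numpy as np
prev=None
L=70
for th in np.arange(0.10,1.7,0.1):
    d=np.array([-np.cos(th),-np.sin(th)]);n=np.array([np.sin(th),-np.cos(th)])
    h=12.8*abs(n[1])+11.3*abs(n[0])
    p=np.array([-36,45])+L*d-n*(9+h)
    print(round(th,2),p.round(1),'delta (tool x,y)=',None if prev is None else (p-prev)[::-1].round(1)); prev=p
E
python3 arc.py
```

```text
jig xy -107.9 65.6 z -12.0 yaw 1.8378 tilt [0.0019 0.0004] F jig 0.65 0.08 0.13 t 26.05 q [ 0.16  0.19  1.69  0.    1.27 -1.68]
0.1 [-107.9   60.8] delta (tool x,y)= None
0.2 [-109.3   54.4] delta (tool x,y)= [-6.4 -1.4]
0.3 [-110.1   47.8] delta (tool x,y)= [-6.6 -0.8]
0.4 [-110.3   40.9] delta (tool x,y)= [-6.8 -0.1]
0.5 [-109.7   34. ] delta (tool x,y)= [-7.   0.6]
0.6 [-108.4   26.9] delta (tool x,y)= [-7.1  1.3]
0.7 [-106.3   19.8] delta (tool x,y)= [-7.   2.1]
0.8 [-103.4   12.9] delta (tool x,y)= [-6.9  2.9]
0.9 [-99.7   6.2] delta (tool x,y)= [-6.7  3.7]
1.0 [-95.2  -0.2] delta (tool x,y)= [-6.4  4.5]
1.1 [-89.9  -6.1] delta (tool x,y)= [-5.9  5.3]
1.2 [-83.9 -11.5] delta (tool x,y)= [-5.4  6. ]
1.3 [-77.2 -16.2] delta (tool x,y)= [-4.7  6.7]
1.4 [-69.9 -20.2] delta (tool x,y)= [-4.   7.3]
1.5 [-62.1 -23.3] delta (tool x,y)= [-3.1  7.8]
1.6 [-54.6 -25.6] delta (tool x,y)= [-2.2  7.5]
```

Call:
{"method": "step_arm", "body": {
  "targets": [
    [-0.002,0,0.003,0,0,0],
    [-0.002,0,0.003,0,0,0],
    [-0.003,-0.0005,0,0,0,0],
    [-0.003,-0.0005,0,0,0,0],
    [0,0,0,0,0,0]
  ]
}}

```text
clock: 26.55
eef_pos: [496.5, 106.1, -19.0]
eef_rot: [-1.905, -2.498, -0.0]
ft_force: [-0.5, 1.3, -0.9]
opening: 0.1
```

```bash
python3 st.py
```

```text
jig xy -109.9 55.9 z -19.0 yaw 1.8382 tilt [0.0001 0.0002] F jig -0.12 1.38 -0.85 t 26.55 q [ 0.14  0.19  1.69  0.    1.25 -1.7 ]
```

Call:
{"method": "step_arm", "body": {
  "targets": [
    [-0.003,-0.0005,0,0,0,0],
    [-0.003,-0.0005,0,0,0,0],
    [-0.0035,0,0,0,0,0],
    [-0.0035,0,0,0,0,0],
    [0,0,0,0,0,0]
  ]
}}

```text
clock: 27.05
eef_pos: [499.0, 93.0, -19.1]
eef_rot: [1.906, 2.497, -0.0]
ft_force: [0.3, 0.7, 0.3]
opening: 0.1
```

```bash
python3 st.py;python3 - <<'E'
from h import *
im=eyes.get_image("wrist");cv2.imwrite("pics/w25.png",im[:,:,::-1])
E
```

```text
jig xy -110.9 42.6 z -19.1 yaw 1.8379 tilt [ 0.0001 -0.0002] F jig 0.5 0.54 0.28 t 27.05 q [ 0.11  0.19  1.69 -0.    1.25 -1.73]
```

View pics/w25.png

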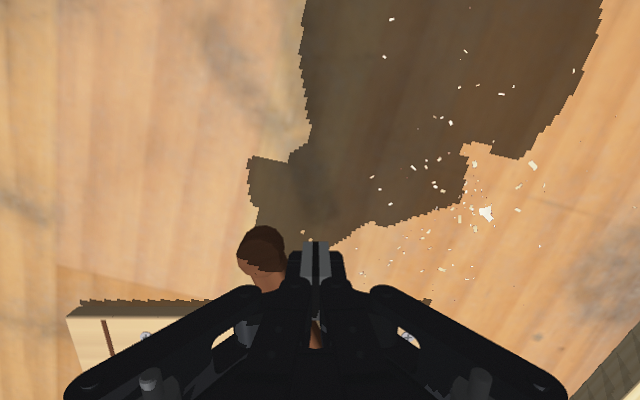

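The finger is alongside the lever end at (262,245). I continue round the arc.

Call:
{"method": "step_arm", "body": {
  "targets": [
    [-0.0035,0,0,0,0,0],
    [-0.0035,0,0,0,0,0],
    [-0.0035,0.0005,0,0,0,0],
    [-0.0035,0.0005,0,0,0,0],
    [0,0,0,0,0,0]
  ]
}}

```text
clock: 27.6
eef_pos: [503.7, 79.7, -19.1]
eef_rot: [1.906, 2.497, -0.0]
ft_force: [-0.5, -0.7, 0.3]
opening: -0.0
```

```bash
python3 st.py;python3 - <<'E'
from h import *
im=eyes.get_image("wrist");cv2.imwrite("pics/w26.png",im[:,:,::-1])
E
```

```text
jig xy -110.0 28.6 z -19.1 yaw 1.8379 tilt [-0.     -0.0003] F jig -0.66 -0.51 0.29 t 27.6 q [ 0.08  0.2   1.69 -0.    1.26 -1.75]
```

View pics/w26.png

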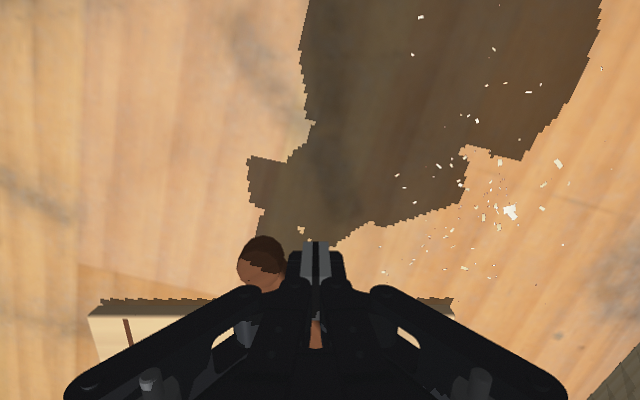

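The lever moves along with the finger.

Call:
{"method": "step_arm", "body": {
  "targets": [
    [-0.0035,0.001,0,0,0,0],
    [-0.0035,0.001,0,0,0,0],
    [-0.0035,0.0015,0,0,0,0],
    [-0.0035,0.0015,0,0,0,0],
    [-0.0035,0.002,0,0,0,0]
  ]
}}

```text
clock: 28.15
eef_pos: [515.1, 65.0, -19.1]
eef_rot: [-1.905, -2.498, 0.0]
ft_force: [-0.6, 2.6, 0.3]
opening: -0.2
```

Call:
{"method": "step_arm", "body": {
  "targets": [
    [-0.0033,0.002,0,0,0,0],
    [-0.0033,0.002,0,0,0,0],
    [-0.0032,0.0022,0,0,0,0],
    [-0.003,0.0023,0,0,0,0],
    [0,0,0,0,0,0]
  ]
}}

```text
clock: 28.65
eef_pos: [526.9, 54.7, -19.1]
eef_rot: [1.905, 2.497, -0.0]
ft_force: [-0.2, -0.7, -1.1]
opening: -0.7
```

```bash
python3 st.py;python3 - <<'E'
from h import *
im=eyes.get_image("wrist");cv2.imwrite("pics/w27.png",im[:,:,::-1])
im=eyes.get_image("scene");cv2.imwrite("pics/s27.png",im[:,:,::-1]);crop('pics/s27.png',250,130,370,220,6,'pics/s27c.png')
E
```

```text
jig xy -94.3 -1.7 z -19.1 yaw 1.8381 tilt [ 0.0002 -0.0003] F jig -0.32 -0.6 -1.09 t 28.65 q [ 0.03  0.25  1.63 -0.    1.26 -1.8 ]
```

View pics/w27.png

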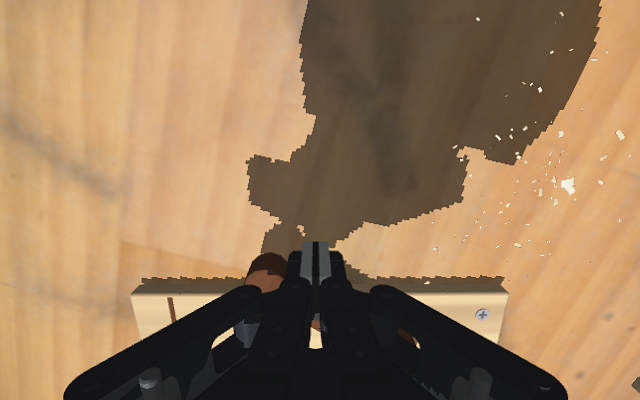

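View pics/s27c.png

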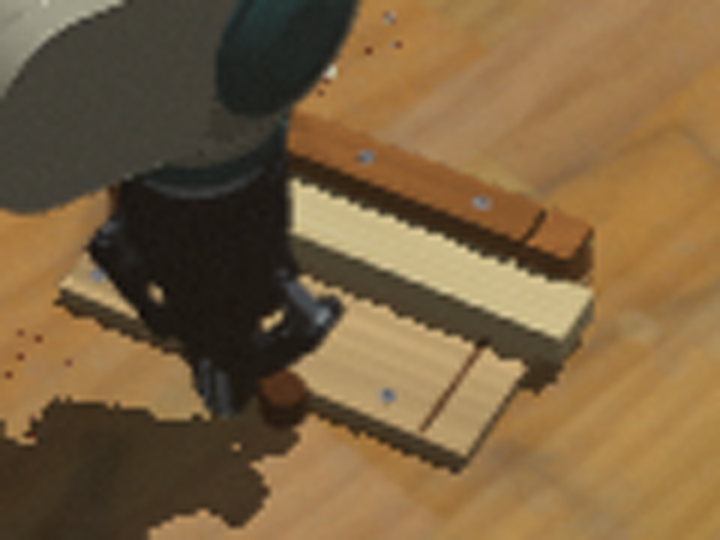

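Call:
{"method": "step_arm", "body": {
  "targets": [
    [-0.003,0.0025,0,0,0,0],
    [-0.003,0.0028,0,0,0,0],
    [-0.0027,0.003,0,0,0,0],
    [-0.0027,0.003,0,0,0,0],
    [-0.0023,0.0033,0,0,0,0]
  ]
}}

```text
clock: 29.25
eef_pos: [544.4, 45.6, -19.2]
eef_rot: [-1.905, -2.498, 0.0]
ft_force: [-1.3, 0.7, 0.2]
opening: -0.0
```

Call:
{"method": "step_arm", "body": {
  "targets": [
    [-0.0023,0.0033,0,0,0,0],
    [-0.002,0.0036,0,0,0,0],
    [-0.002,0.0036,0,0,0,0],
    [0,0,0,0,0,0]
  ]
}}

```text
clock: 29.65
eef_pos: [556.6, 42.2, -19.1]
eef_rot: [1.905, 2.497, 0.0]
ft_force: [-0.1, 0.2, -0.4]
opening: 0.5
```

```bash
python3 st.py;python3 - <<'E'
from h import *
im=eyes.get_image("wrist");cv2.imwrite("pics/w28.png",im[:,:,::-1])
E
```

```text
jig xy -69.0 -21.7 z -19.1 yaw 1.8383 tilt [ 0.0007 -0.0003] F jig -0.04 0.2 -0.36 t 29.65 q [ 0.01  0.32  1.54 -0.    1.28 -1.83]
```

View pics/w28.png

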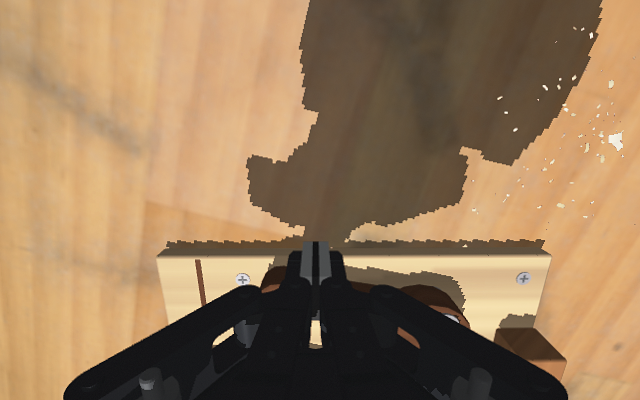

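Call:
{"method": "step_arm", "body": {
  "targets": [
    [-0.0015,0.0026,0,0,0,0],
    [-0.001,0.0026,0,0,0,0],
    [-0.001,0.0026,0,0,0,0],
    [0,0,0,0,0,0]
  ]
}}

```text
clock: 30.1
eef_pos: [564.8, 41.1, -19.1]
eef_rot: [1.905, 2.498, 0.0]
ft_force: [-0.1, -0.5, 0.1]
opening: 0.2
```

Call:
{"method": "step_arm", "body": {
  "targets": [
    [-0.001,0.002,0,0,0,0],
    [-0.0005,0.002,0,0,0,0],
    [-0.0005,0.002,0,0,0,0],
    [0,0,0,0,0,0]
  ]
}}

```text
clock: 30.5
eef_pos: [571.1, 40.8, -19.1]
eef_rot: [1.905, 2.498, 0.0]
ft_force: [-0.1, 0.3, 0.2]
opening: -0.3
```

```bash
python3 st.py
```

```text
jig xy -55.4 -26.9 z -19.1 yaw 1.8385 tilt [ 0.0004 -0.0001] F jig -0.02 0.29 0.25 t 30.5 q [ 0.01  0.36  1.49 -0.    1.29 -1.83]
```

Call:
{"method": "step_arm", "body": {
  "targets": [
    [-0.0005,0.0015,0,0,0,0],
    [0,0.0015,0,0,0,0],
    [0,0,0,0,0,0]
  ]
}}

```text
clock: 30.8
eef_pos: [573.6, 41.1, -19.1]
eef_rot: [-1.905, -2.498, 0.001]
ft_force: [-4.4, -0.1, 1.3]
opening: 0.2
```

```bash
python3 st.py
```

```text
jig xy -52.9 -27.3 z -19.1 yaw 1.8385 tilt [-0.0007 -0.0002] F jig -4.22 1.1 1.32 t 30.8 q [ 0.01  0.37  1.48 -0.    1.29 -1.83]
```

Call:
{"method": "step_arm", "body": {
  "targets": [
    [0,0.001,0,0,0,0],
    [0,0.001,0,0,0,0],
    [0,0,0,0,0,0]
  ]
}}

```text
clock: 31.1
eef_pos: [575.1, 41.3, -19.2]
eef_rot: [-1.905, -2.497, 0.002]
ft_force: [-6.2, -0.2, 2.0]
opening: 0.1
```

Call:
{"method": "step_arm", "body": {
  "targets": [
    [0,0.001,0,0,0,0],
    [0,0.001,0,0,0,0],
    [0,0,0,0,0,0]
  ]
}}

```text
clock: 31.4
eef_pos: [576.7, 41.7, -19.3]
eef_rot: [-1.904, -2.497, 0.003]
ft_force: [-7.5, -1.9, 3.5]
opening: 0.0
```

```bash
python3 st.py;python3 - <<'E'
from h import *
im=eyes.get_image("wrist");cv2.imwrite("pics/w29.png",im[:,:,::-1])
im=eyes.get_image("scene");cv2.imwrite("pics/s29.png",im[:,:,::-1]);crop('pics/s29.png',250,130,370,220,6,'pics/s29c.png')
E
```

```text
jig xy -49.7 -27.5 z -19.3 yaw 1.8383 tilt [-0.0024 -0.0008] F jig -7.72 0.18 3.49 t 31.4 q [ 0.01  0.38  1.47 -0.    1.3  -1.83]
```

View pics/w29.png

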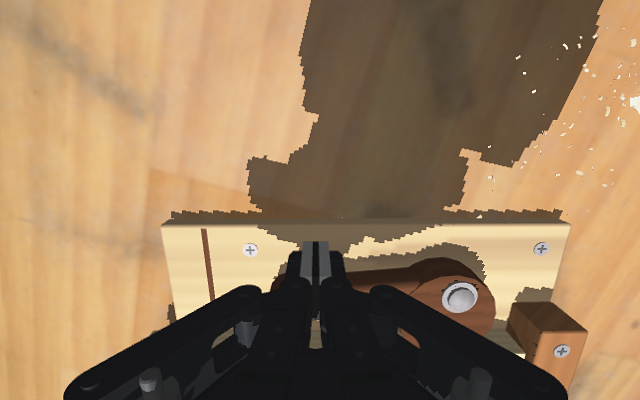

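View pics/s29c.png

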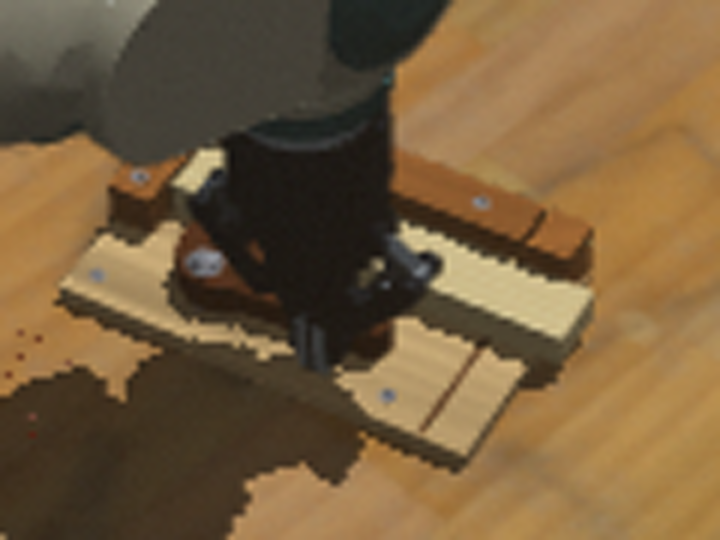

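Call:
{"method": "step_arm", "body": {
  "targets": [
    [0,0.001,0,0,0,0],
    [0,0.001,0,0,0,0],
    [0,0,0,0,0,0]
  ]
}}

```text
clock: 31.8
eef_pos: [577.0, 41.8, -19.5]
eef_rot: [-1.903, -2.494, 0.009]
ft_force: [-15.5, -4.5, 8.6]
opening: 0.2
```

Call:
{"method": "step_arm", "body": {
  "targets": [
    [0,0.001,0,0,0,0],
    [0,0.001,0,0,0,0],
    [0,0,0,0,0,0]
  ]
}}

```text
clock: 32.1
eef_pos: [577.1, 41.8, -19.6]
eef_rot: [-1.901, -2.492, 0.014]
ft_force: [-24.6, -6.7, 14.2]
opening: -0.1
```

```bash
python3 st.py
```

```text
jig xy -49.3 -27.6 z -19.6 yaw 1.8382 tilt [-0.0113 -0.0026] F jig -25.5 0.15 14.24 t 32.1 q [ 0.01  0.38  1.46 -0.    1.31 -1.83]
```

The lever is stalled on its stop: force up from 8 to 25 N with no motion. I back off, lift and look.

Call:
{"method": "step_arm", "body": {
  "targets": [
    [0,-0.006,0,0,0,0],
    [0,-0.015,0,0,0,0],
    [0,-0.015,0,0,0,0],
    [0,0,-0.03,0,0,0],
    [0,0,-0.04,0,0,0]
  ]
}}

```text
clock: 32.6
eef_pos: [545.5, 33.6, 49.9]
eef_rot: [-1.904, -2.496, 0.003]
ft_force: [1.0, -0.7, 0.1]
opening: 0.1
```

Call:
{"method": "step_arm", "body": {
  "targets": [
    [0.0,0,-0.04,0,0,0],
    [0,-0.02,-0.04,0,0,0],
    [0,0,-0.02,0,0,0],
    [0,0,0,0,0,0],
    [0,0,0,0,0,0]
  ]
}}

```text
clock: 33.1
eef_pos: [527.9, 28.4, 150.6]
eef_rot: [1.905, 2.497, 0.001]
ft_force: [-0.1, -0.3, -0.3]
opening: 0.1
```

```bash
python3 st.py;python3 - <<'E'
from h import *
o=sensors.get_obs();np.savez("w30.npz",p=o["eef_pos"],r=o["eef_rot"])
im=eyes.get_image("wrist");cv2.imwrite("pics/w30.png",im[:,:,::-1]);crop('pics/w30.png',180,120,460,330,2.8,'pics/w30c.png')
im=eyes.get_image("scene");cv2.imwrite("pics/s30.png",im[:,:,::-1]);crop('pics/s30.png',250,130,370,220,6,'pics/s30c.png')
im=eyes.get_image("top");cv2.imwrite("pics/t30.png",im[:,:,::-1])
E
```

```text
jig xy -100.4 -27.3 z 150.6 yaw 1.8384 tilt [0.0012 0.0001] F jig -0.21 -0.3 -0.29 t 33.1 q [-0.02  0.08  1.46  0.    1.6  -1.85]
```

View pics/w30c.png

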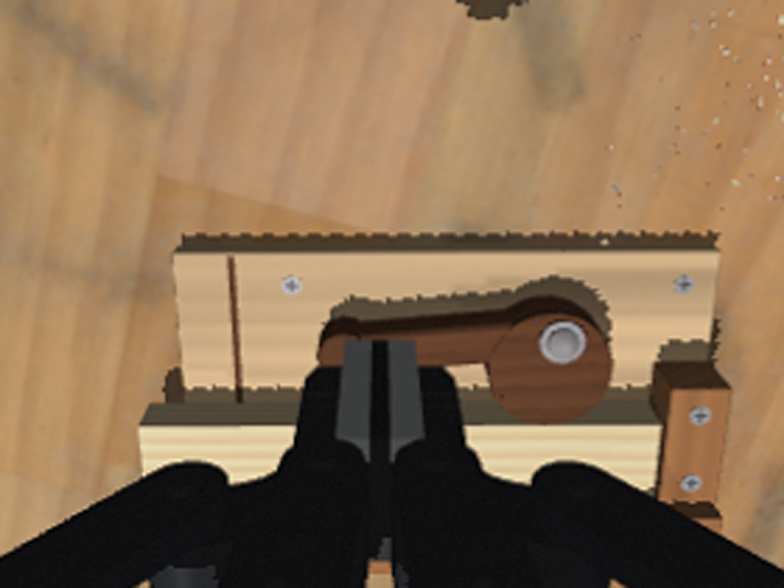

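View pics/s30c.png

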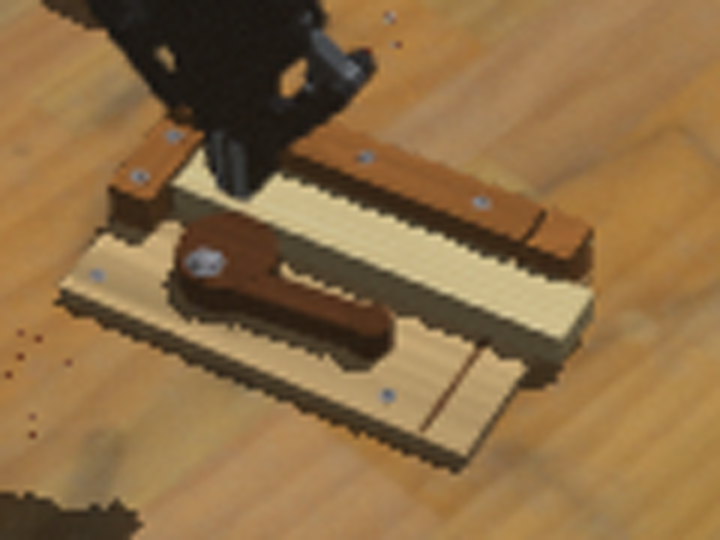

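View pics/t30.png

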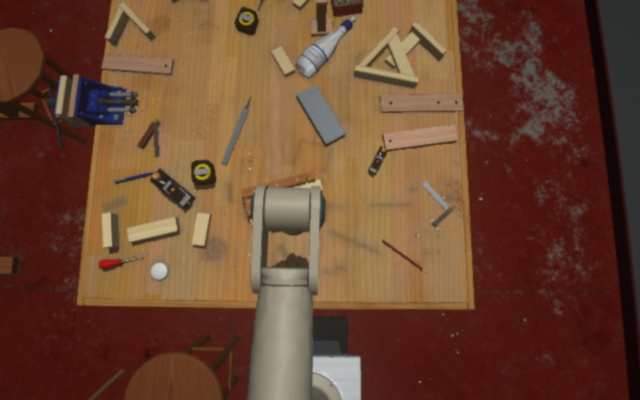

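Run:
```python
from h import *
d=np.load("w30.npz");C=cam("wrist",{"eef_pos":d["p"],"eef_rot":d["r"]})
def J(u,v,z):
    p=atz(C,[(u/2.8+180,v/2.8+120)],z)[0];c,s=np.cos(.27),np.sin(.27);e=p[:2]-[617.3,81.5]
    return np.array([c*e[0]+s*e[1],-s*e[0]+c*e[1]]).round(1)
print('rail R near',J(138,427,32),'L near',J(660,427,32),'baseR',J(174,253,12),'baseL',J(718,252,12),'stop face top',J(668,388,38),'pivot',J(562,342,32),'lever end near side tip',J(320,345,33))
S=cam("scene")
def JS(u,v,z):
    p=atz(S,[(u/6+250,v/6+130)],z)[0];c,s=np.cos(.27),np.sin(.27);e=p[:2]-[617.3,81.5]
    return np.array([c*e[0]+s*e[1],-s*e[0]+c*e[1]])
a=JS(207,262,34);b=JS(372,322,33);print('scene pivot',a,'lever',b,'th',np.arctan2(-(b-a)[1],-(b-a)[0]))
print('rail RN',JS(562,340,32),'RB',JS(592,292,32))
```

```text
rail R near [   5.2 -128.5] L near [ 5.3 89.7] baseR [ -64.8 -112.7] baseL [-65.1 113.1] stop face top [-16.2  88.7] pivot [-33.8  46.1] lever end near side tip [-33.  -51.4]
scene pivot [-33.64775117  45.71919226] lever [-28.64571427 -44.14768972] th 1.626399467627598
rail RN [   5.05085596 -129.46574   ] RB [  39.18463844 -128.24623483]
```

```bash
python3 -c "
from bench import ticket; print(ticket.sign_off())"
```

```text
the job is handed in; nothing more can be done
None
```

The rail is flat along the back fence, against the end stop, and locked by the cam. I pushed it in the order asked, with the shut fingertips only, and handed in at about 33 s with the arm clear of everything.

**What I did**
- **Fence:** I pushed the rail's near side at its middle until it met the fence, at about 7.5 N, with its edge parallel to the base.
- **End stop:** I pushed the free end about 37–40 mm until the other end met the stop, at about 7 N.
- **Cam:** I swung the lever round until it stalled on its stop, where the force rose from 8 to 25 N with no more motion.

**Last checks**
- **Rail:** in the jig's frame its left end measures y = 89.7 mm and the stop 88.7–90 mm. Its free end sticks out to -128.5 to -129.5 mm, against the -130 expected. Both ends of its near edge lie at the same x, within 0.1 mm.
- **Lever:** the angle measures about 1.63 rad against the stop at 1.658, which is within picture accuracy.
- **Bystanders:** the try square, pencil, tape measure and offcut look unmoved in the top view.

**What disagreed**
- **Fingertip height:** the real fingertips ended about 36 mm above the reported TCP. My first two approaches passed over the rail without touching it. I then found the true height by pressing a fingertip down on the jig base, at up to about 21 N.
- **Jig position:** the different views disagreed by about 2 mm.

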